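# Sockets back on the rail in order of size

## Task

Put the four impact sockets back on the posts of the socket rail in order of size, mouth up and pushed right down: the largest on the post next to the red carrying grip (heavy end to the hand), then smaller and smaller, the smallest at the far end. The smallest socket is nested in the mouth of the largest and has to be lifted out. Do not knock over the oil can.

Things in the scene. Friction and masses are not known exactly. Their poses are not given: they have to be found in the camera images.
- socket_41_mid (a point): Largest of four dark steel impact sockets, a tube 58 mm across and 60 mm tall, axis z upright: hexagon mouth 41 mm across flats on top, square drive hole 19 mm wide from below. This point is its centre, 30 mm above its underside. Starts on the bed with the smallest socket standing in its 33 mm deep mouth.
- socket_33_mid (a point): Second largest of four dark steel impact sockets, a tube 49 mm across and 57 mm tall, axis z upright: hexagon mouth 33 mm across flats on top, square drive hole 19 mm wide from below. This point is its centre, 28.5 mm above its underside. Starts on the bed.
- socket_27_mid (a point): Third largest of four dark steel impact sockets, a tube 41 mm across and 55 mm tall, axis z upright: hexagon mouth 27 mm across flats on top, square drive hole 19 mm wide from below. This point is its centre, 27.5 mm above its underside. Starts on the bed.
- socket_19_mid (a point): Smallest of four dark steel impact sockets, a tube 32 mm across and 54 mm tall, axis z upright: hexagon mouth 19 mm across flats on top, square drive hole 19 mm wide from below. This point is its centre, 27 mm above its underside. Starts loose in the mouth of the largest: its upper 21 mm stick out above that rim and can be gripped; it lifts straight out (4 mm play).
- post_a_seat (a point): First of four like steel posts a, b, c, d, about 62 mm apart in a row on the fixed aluminium socket rail. Post 24 mm tall, tapering from 15 mm thick to 4 mm at the tip; it enters the square hole of any socket. This point is on its axis at the foot, 16 mm above the bed, where the underside of a seated socket rests. x runs along the rail, z up.
- post_b_seat (a point): Second of four like steel posts a, b, c, d, about 62 mm apart in a row on the fixed aluminium socket rail. Post 24 mm tall, tapering from 15 mm thick to 4 mm at the tip; it enters the square hole of any socket. This point is on its axis at the foot, 16 mm above the bed, where the underside of a seated socket rests. x runs along the rail, z up.
- post_c_seat (a point): Third of four like steel posts a, b, c, d, about 62 mm apart in a row on the fixed aluminium socket rail. Post 24 mm tall, tapering from 15 mm thick to 4 mm at the tip; it enters the square hole of any socket. This point is on its axis at the foot, 16 mm above the bed, where the underside of a seated socket rests. x runs along the rail, z up.
- post_d_seat (a point): Fourth of four like steel posts a, b, c, d, about 62 mm apart in a row on the fixed aluminium socket rail. Post 24 mm tall, tapering from 15 mm thick to 4 mm at the tip; it enters the square hole of any socket. This point is on its axis at the foot, 16 mm above the bed, where the underside of a seated socket rests. x runs along the rail, z up.
- red_grip (a point): The red carrying grip at one end of the rail (a red cross-bar 46 mm wide, 35 mm tall): beside post a or beside post d, about 38 mm from it; a low black end piece, 18 mm tall, is at the other end. This point is the centre of the cross-bar.
- oil_can_mid (a point): Small red oil can with a long bent spout that stands near the work, loose: body 62 mm across and 80 mm tall, spout up to 152 mm. This point is the centre of its body, 40 mm above the bed; z is its upright axis. A bystander.

How it is judged:
On the way:
1. the smallest socket is lifted clear out of the mouth of the largest (distance between socket_19_mid and socket_41_mid above 0.07 m), for 0.1 s.
At the end, for the whole second after the job is handed in: Every socket stands upright (within 7 degrees), mouth up, fully down on its own post (within 5 mm of seated height, axis within 8 mm of the post's), at rest, the largest on the post next to the red grip and the others in falling size to the far end (((horizontal distance between red_grip and post_a_seat below 0.1 m and horizontal distance between socket_41_mid and post_a_seat below 0.008 m and height (world z) of socket_41_mid between 0.042 and 0.051 m and angle between each of socket_41_mid, socket_33_mid, socket_27_mid, socket_19_mid's own z axis and vertical below 0.12 rad and horizontal distance between socket_33_mid and post_b_seat below 0.008 m and height (world z) of socket_33_mid between 0.0405 and 0.0495 m and horizontal distance between socket_27_mid and post_c_seat below 0.008 m and height (world z) of socket_27_mid between 0.0395 and 0.0485 m and horizontal distance between socket_19_mid and post_d_seat below 0.008 m and height (world z) of socket_19_mid between 0.039 and 0.048 m) or (horizontal distance between red_grip and post_d_seat below 0.1 m and horizontal distance between socket_41_mid and post_d_seat below 0.008 m and height (world z) of socket_41_mid between 0.042 and 0.051 m and angle between each of socket_41_mid, socket_33_mid, socket_27_mid, socket_19_mid's own z axis and vertical below 0.12 rad and horizontal distance between socket_33_mid and post_c_seat below 0.008 m and height (world z) of socket_33_mid between 0.0405 and 0.0495 m and horizontal distance between socket_27_mid and post_b_seat below 0.008 m and height (world z) of socket_27_mid between 0.0395 and 0.0485 m and horizontal distance between socket_19_mid and post_a_seat below 0.008 m and height (world z) of socket_19_mid between 0.039 and 0.048 m)) and linear speed of each of socket_41, socket_33, socket_27, socket_19 below 0.02 m/s); the robot touches nothing.
It fails at once if the oil can is knocked over (angle between oil_can_mid's own z axis and vertical above 0.6 rad).
It also fails if it takes over 102 s, if anything falls off the work surface, if the arm or the gripper's body presses on something with over 40 N, if the wrist force passes 120 N, or if a joint passes its speed limit or range.

## Robot

A 6-joint arm with a two-finger parallel gripper is mounted at the origin on the work surface; the furniture and walls round the work are solid. World frame = base frame: x ahead of the robot, y to its left, z up, the work surface at z = 0. Lengths are in m, angles in rad, forces in N, time in s.
With the tool pointing down it reaches from about 0.25 to 0.725 m from the base axis. Payload 4 kg.
Tool frame: the origin (TCP) lies at the centre of the arm's flange, where the gripper is bolted on; the fingertips stand 173 mm ahead of it and the grasp point (between the pads) lies 155 mm ahead of it; x points along the fingers, z is the direction in which the jaws open and shut, and the axes are right-handed (so a half turn about x gives the same grasp; the last joint's range is limited). The gripper opens to 85 mm and grips with 20 to 120 N. Pads are 22 mm wide; open, the fingers measure 114 mm over their backs; the gripper's body (76 mm by 85 mm) begins 54 mm behind the grasp point. The pads swing forward as they close: fully open they stand 13 mm farther back than shut.
Start: joints at [-1.112, 0.241, 0.005, 1.335, 0, 1.571], TCP at [0.221, -0.448, 0.405] pointing down, gripper open.
Joint ranges: [-2.72, 2.72], [-1.05, 1.87], [-1.09, 1.28], [-1.99, 2.15], [-1.42, 1.44], [-3.14, 3.14]. Speed limits (rad/s): [2.79, 2.79, 3.14, 3.14, 3.14, 3.14].

## Interface

Orientations are given as a unit quaternion [x, y, z, w].
In Python, from workcell import bot gives the robot as it stands.
- The arm moves only by the tool arm_command, never from a script. Its argument "moves" is one flat list of numbers, 7 for each row, row after row: the shift along the tool's x, y, z in m, then the turn, a rotation vector about the tool's x, y, z in rad, then the closure, from -1 (fully open) to 1 (shut). A call has 1 to 20 rows; each row shifts and turns the pose as measured when the row begins, along the tool's axes as they then stand; what a row does not reach is not made up. A row lasts 1/12 s, in which the tool goes at most 41.7 mm and 7.16 degrees, less where a joint would pass 70% of its speed; a pose out of reach is approached as far as the arm can. A call with a gripper value outside its range is refused whole. The fingers move at their own pace and stop on an object; the grip force is fixed at half the most. Time passes only in rows, so rows that do not move let the fingers close. It gives the time, the measured TCP pose, the force and the opening at its end, in the units of the state.
- bot.get_obs(): the state, without advancing time (a new reading comes with each control period).
- bot.camera(name): name is "scene" or "top" or "wrist"; returns the picture (384x512x3 uint8, red, green, blue); there is no depth.
- bot.get_calibration(name): a dict with "mtx" (3x3 intrinsics, pixels), "dist" ([k1, k2, p1, p2, k3] as OpenCV has them; the pictures are not rectified), "world_from_camera" (4x4, takes a point from camera to world coordinates); the wrist camera has in their place "mount" (4x4, takes a point from camera to tool coordinates, whose origin is the TCP and whose axes are the tool frame's). Camera axes: x right, y up, looking along -z (the intrinsics and any distortion apply to the point x, -y, -z); pixel columns grow to the right and rows downward; lengths in m; the calibration is good to about 2 mm. A picture is of the moment at which its call begins: read the wrist's pose just before it. get_calibration takes no time and is no camera call.
- bot.job_done(): hands the job in, once; it reports no verdict.
The state is a dict: "clock": time; "joint_pos": joint angles; "joint_vel": joint speeds; "tau": joint torques, N m; "eef_pos": TCP position; "tool_rot": TCP orientation; "ft_force": force on the tool from outside, world axes, zero at the start; "ft_torque": the same for the moment, N m; "grip_width": finger opening in m.
Only numpy, scipy, OpenCV 4.12 (cv2) and the standard library are available. Lean on these libraries where they do the work, as an engineer would, in place of code of your own. Each camera call takes 0.05 s, during which the arm holds its last target.

## Working session

There is one attempt and no reset: what is moved stays moved. The work goes in short steps, Python scripts to look and compute and a tool call to move; the robot and the scene stay as the last step left them, time stands still between calls to the robot, and variables do not carry over. Pictures are saved under pics/ and viewed, and the job is handed in when it is done.

Besides the shell and the picture viewer there is one more tool, called after "Request:" by a JSON object that holds its "fn" and its "kwargs". arm_command: Moves the arm, as the interface text tells. Its arguments: {"type":"object","properties":{"moves":{"type":"array"}},"required":["moves"]}

```bash
mkdir -p pics; ls
python3 - <<'E'
from workcell import bot
import cv2
for n in ["scene","top","wrist"]:
    im=bot.camera(n); cv2.imwrite(f"pics/{n}0.png",im[:,:,::-1])
    print(n,bot.get_calibration(n))
print(bot.get_obs())
E
```

```text
pics
scene {'mtx': array([[411.46459715,   0.        , 259.71697713],
       [  0.        , 411.46459715, 190.78526365],
       [  0.        ,   0.        ,   1.        ]]), 'dist': array([0.0423561, 0.       , 0.       , 0.       , 0.       ]), 'world_from_camera': array([[-0.87293122,  0.36155456, -0.32752006,  0.20257176],
       [-0.48761373, -0.66724358,  0.56304427,  0.57915763],
       [-0.01496443,  0.6512022 ,  0.75875672,  0.7014708 ],
       [ 0.        ,  0.        ,  0.        ,  1.        ]])}
top {'mtx': array([[352.9007528 ,   0.        , 261.38142059],
       [  0.        , 352.9007528 , 195.69963658],
       [  0.        ,   0.        ,   1.        ]]), 'dist': array([-0.01469879,  0.        ,  0.        ,  0.        ,  0.        ]), 'world_from_camera': array([[ 0.02613691,  0.99121753, -0.12963284,  0.38187804],
       [-0.99943678,  0.02318018, -0.02426538,  0.11185587],
       [-0.02104736,  0.13019405,  0.99126511,  0.91663163],
       [ 0.        ,  0.        ,  0.        ,  1.        ]])}
wrist {'mtx': array([[269.06358208,   0.        , 257.62434544],
      
[... 516 characters left out ...]
0e+00]])}
{'clock': 0.15, 'joint_pos': array([-1.11202822e+00,  2.41269646e-01,  4.04197087e-03,  1.33519241e+00,
       -1.08669345e-05,  1.57077698e+00]), 'joint_vel': array([ 1.96161483e-05, -2.55633641e-03,  3.19621803e-03,  1.16411245e-03,
       -1.03457382e-03, -5.63550305e-04]), 'tau': array([-9.42716251e-04, -3.72636402e+01,  2.52638000e+01,  1.23468140e-02,
       -2.45915578e-05,  5.09473125e-06]), 'eef_pos': array([ 0.22133617, -0.44812885,  0.40400555]), 'tool_rot': array([ 0.37350825,  0.60108524, -0.37290876,  0.60010598]), 'ft_force': array([ 0.02594901,  0.00576375, -1.51885962]), 'ft_torque': array([-0.06244055, -0.04024343, -0.03395929]), 'grip_width': 0.08518607594530178}
```

View pics/scene0.png

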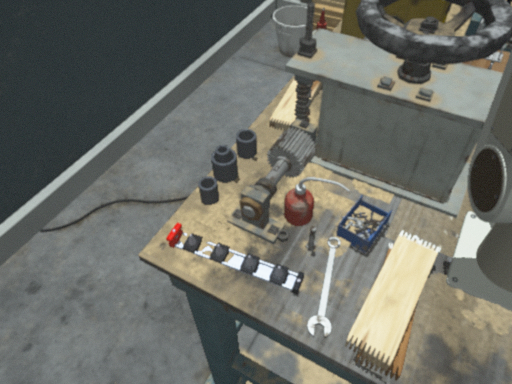

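View pics/top0.png

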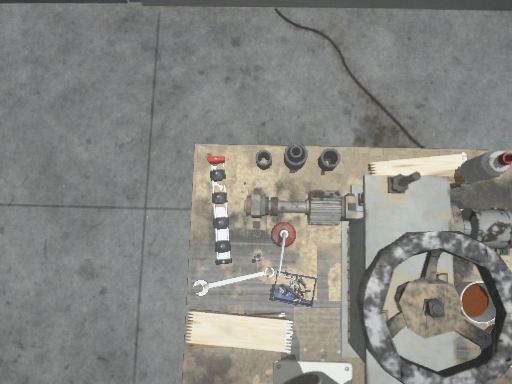

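View pics/wrist0.png

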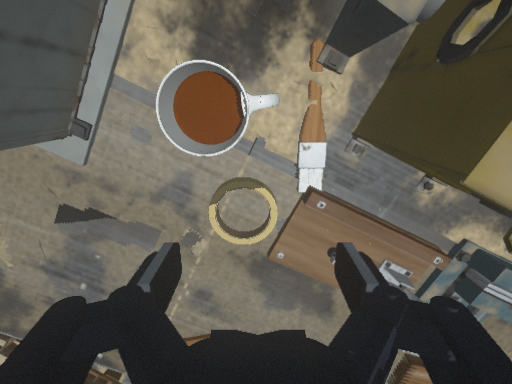

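```bash
cat > h.py <<'E'
import numpy as np, cv2
from workcell import bot
from scipy.spatial.transform import Rotation as R
def K(name,obs=None):
    c=bot.get_calibration(name)
    if name=="wrist":
        o=obs or bot.get_obs(); T=np.eye(4);T[:3,:3]=R.from_quat(o["tool_rot"]).as_matrix();T[:3,3]=o["eef_pos"]
        W=T@c["mount"]
    else: W=c["world_from_camera"]
    return c["mtx"],c["dist"],W
F=np.diag([1,-1,-1.])
def proj(name,P,obs=None):
    m,d,W=K(name,obs); P=np.atleast_2d(P).astype(float)
    pc=(P-W[:3,3])@W[:3,:3]@F
    return cv2.projectPoints(pc,np.zeros(3),np.zeros(3),m,d)[0].reshape(-1,2)
def ray(name,uv,obs=None):
    m,d,W=K(name,obs)
    n=cv2.undistortPoints(np.array(uv,float).reshape(-1,1,2),m,d).reshape(-1,2)
    r=np.c_[n,np.ones(len(n))]@F@W[:3,:3].T
    return W[:3,3],r
def atz(name,uv,z,obs=None):
    o,r=ray(name,uv,obs); return o+r*((z-o[2])/r[:,2])[:,None]
def tri(uvs,obs=None):
    A=np.zeros((3,3));b=np.zeros(3)
    for n,uv in uvs:
        o,r=ray(n,uv,obs);r=r[0]/np.linalg.norm(r);M=np.eye(3)-np.outer(r,r);A+=M;b+=M@o
    return np.linalg.solve(A,b)
E
python3 - <<'E'
from h import *
P=[[.221,-.448,.405],[.221,-.448,.25],[0,0,0],[0,0,.3],[.1,-.2,.5]]
print(proj("top",P).round(),proj("scene",P).round())
for n,s in (("scene",(130,60,400,340)),("top",(170,130,400,300))):
    im=cv2.imread(f"pics/{n}0.png")[s[1]:s[3],s[0]:s[2]]
    cv2.imwrite(f"pics/{n}0z.png",cv2.resize(im,None,fx=2.8 if n=='scene' else 3.4,fy=2.8 if n=='scene' else 3.4,interpolation=cv2.INTER_CUBIC))
    # wait sizes
# estimate
print(atz("top",[[216,159],[263,153],[295,150],[329,153],[348,200],[348,330],[226,264]],.06).round(3))
E
```

```text
[[673. 370.]
 [577. 340.]
 [311. 401.]
 [333. 484.]
 [554. 514.]] [[516. -71.]
 [482.  11.]
 [508. 267.]
 [609. 152.]
 [625. -81.]]
[[ 0.583  0.248  0.06 ]
 [ 0.601  0.132  0.06 ]
 [ 0.61   0.052  0.06 ]
 [ 0.605 -0.032  0.06 ]
 [ 0.488 -0.078  0.06 ]
 [ 0.183 -0.077  0.06 ]
 [ 0.327  0.213  0.06 ]]
```

View pics/scene0z.png

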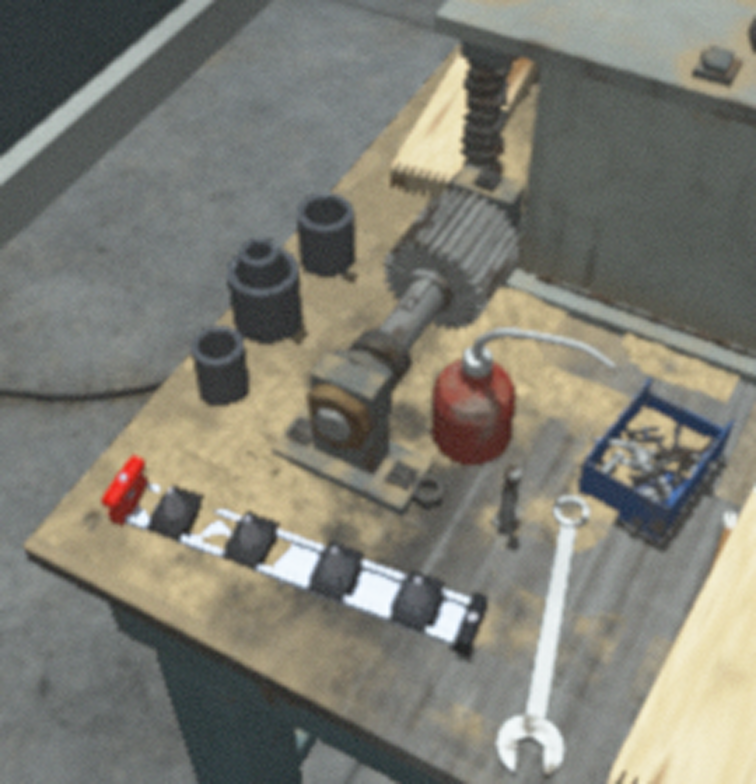

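View pics/top0z.png

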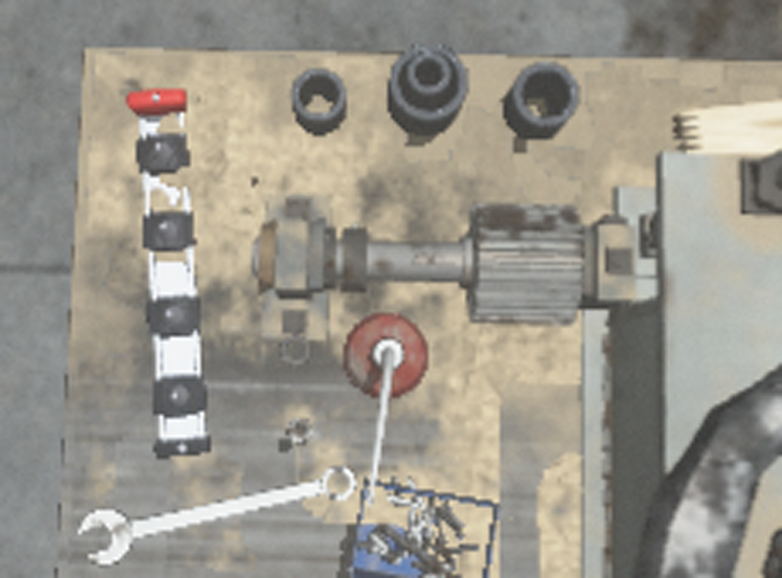

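Run:
```python
from h import *
D={"housing corner +x":((289,67),(364,178)),
"bracket hub":((428,24),(434,305)),
"studnear? ":((385,84),(404,182)),
"wheel leftmost":((359,12),(382,235)),
"can cap":((300,187),(284,234)),
"can spout tip":((348,190),(280,276)),
"gear top end":((293,128),(330,195)),
"pillow block":((258,190),(257,197)),
"pillow2":((247,200),(247,205))}
for k,(s,t) in D.items():
    P=tri([("scene",s),("top",t)]); print(k,P.round(3),proj("scene",P).round()[0],proj("top",P).round()[0])
```

```text
housing corner +x [ 0.508 -0.069  0.242] [288.  67.] [364. 179.]
bracket hub [ 0.289 -0.15   0.343] [427.  24.] [434. 306.]
studnear?  [ 0.42  -0.159  0.212] [345.  69.] [406. 226.]
wheel leftmost [ 0.391 -0.06   0.381] [355.  12.] [383. 239.]
can cap [0.402 0.077 0.088] [300. 187.] [284. 234.]
can spout tip [0.308 0.086 0.139] [347. 190.] [280. 277.]
gear top end [ 0.481 -0.026  0.132] [289. 127.] [331. 199.]
pillow block [0.475 0.138 0.103] [253. 189.] [259. 201.]
pillow2 [0.468 0.166 0.103] [248. 200.] [247. 204.]
```

Run:
```python
import cv2
for n,s,f in (("top",(340,130,512,384),2.3),("scene",(260,0,512,200),3)):
    im=cv2.imread(f"pics/{n}0.png")[s[1]:s[3],s[0]:s[2]]
    cv2.imwrite(f"pics/{n}0y.png",cv2.resize(im,None,fx=f,fy=f,interpolation=cv2.INTER_CUBIC))
```

```text
(no output)
```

View pics/top0y.png

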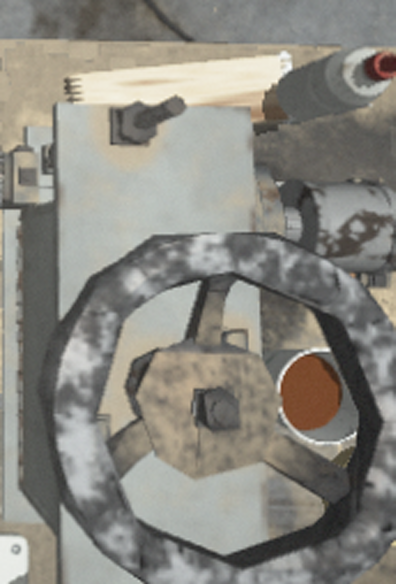

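View pics/scene0y.png

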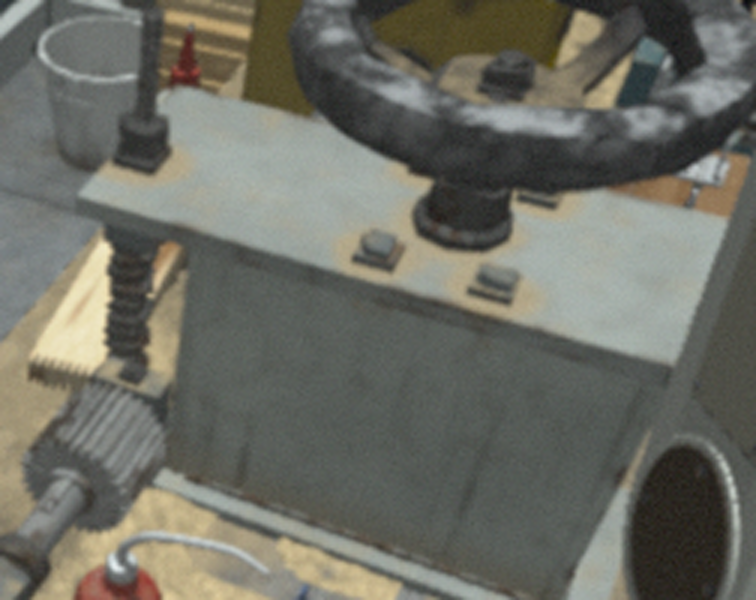

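Request:
{"fn": "arm_command", "kwargs": {"moves": [-0.04,0,0,0,0,0,-1,-0.04,0,0,0,0,0,-1,-0.04,0,0,0,0,0,-1,-0.04,0,0,0,0,0,-1,-0.04,0,0,0,0,0,-1,-0.04,0,0,0,0,0,-1]}}

```text
clock: 0.65
eef_pos: [0.2214, -0.4482, 0.6361]
tool_rot: [0.381, 0.613, -0.365, 0.588]
ft_force: [0.8, -2.1, 1.1]
grip_width: 0.0858
```

Run:
```python
from h import *
o=bot.get_obs(); print(o); print(R.from_quat(o["tool_rot"]).as_matrix().round(3))
```

```text
{'clock': 0.65, 'joint_pos': array([-1.11198806e+00,  3.10912942e-01,  7.03151592e-01,  2.00480395e+00,
       -9.15853851e-07,  1.57081798e+00]), 'joint_vel': array([1.00353051e-03, 4.85952083e-01, 2.02515178e+00, 1.54269820e+00,
       1.79747175e-03, 1.13784380e-03]), 'tau': array([-1.03965831e-03, -4.21980321e+01,  1.77189481e+01, -1.01064328e+00,
       -8.44349938e-05, -7.69719179e-06]), 'eef_pos': array([ 0.22137816, -0.44816561,  0.6360588 ]), 'tool_rot': array([ 0.38092065,  0.61300724, -0.36533433,  0.58792212]), 'ft_force': array([ 0.76267265, -2.10799482,  1.10187822]), 'ft_torque': array([-0.17262475, -0.08380622, -0.01609675]), 'grip_width': 0.08578229742939951}
[[-0.018  0.897  0.442]
 [ 0.037  0.443 -0.896]
 [-0.999 -0.    -0.042]]
```

Run:
```python
from h import *
print(atz("top",[[397,186]],.25), tri([("scene",(307,48)),("top",(396,186))]))
for z in (.3,.35,.4,.45): print(z,atz("top",[[418,174]],z))
for z in (.36,.4): print(z,atz("top",[[361,290],[433,234],[430,370]],z))
print(bot.get_obs()['eef_pos'])
```

```text
[[ 0.49367885 -0.12916064  0.25      ]] [ 0.49332971 -0.12398915  0.25801005]
0.3 [[ 0.5076128  -0.14854903  0.3       ]]
0.35 [[ 0.49741751 -0.12743392  0.35      ]]
0.4 [[ 0.48722222 -0.10631881  0.4       ]]
0.45 [[ 0.47702693 -0.0852037   0.45      ]]
0.36 [[ 0.3126108  -0.03090337  0.36      ]
 [ 0.40073881 -0.14356778  0.36      ]
 [ 0.19871129 -0.13258251  0.36      ]]
0.4 [[ 0.3175884  -0.02064457  0.4       ]
 [ 0.39938346 -0.12521283  0.4       ]
 [ 0.2118738  -0.11501697  0.4       ]]
[ 0.22137816 -0.44816561  0.6360588 ]
```

Request:
{"fn": "arm_command", "kwargs": {"moves": [0,0,0,0,0,0,-1,0,0.04,0,-0.08,0,0,-1,0,0.04,0,-0.08,0,0,-1,0,0.04,0,-0.08,0,0,-1,0,0.04,0,-0.08,0,0,-1]}}

```text
clock: 1.07
eef_pos: [0.353, -0.3638, 0.6478]
tool_rot: [0.278, 0.656, -0.271, 0.647]
ft_force: [0.5, -1.2, 0.1]
grip_width: 0.0855
```

Request:
{"fn": "arm_command", "kwargs": {"moves": [0,0.04,0,-0.08,0,0,-1,0,0.04,0,-0.08,0,0,-1,0,0.04,0,-0.08,0,0,-1,0,0.04,0,-0.08,0,0,-1,0,0.04,0,-0.08,0,0,-1,0,0.04,0,-0.08,0,0,-1,0,0.04,0,-0.08,0,0,-1,0,0.04,0,-0.08,0,0,-1,0,0.04,0,-0.08,0,0,-1,0,0.04,0,-0.08,0,0,-1,0,0.03,0,-0.06,0,0,-1,0,0,0,0,0,0,-1]}}

```text
clock: 2.07
eef_pos: [0.5242, 0.0415, 0.6404]
tool_rot: [-0.033, 0.714, 0.048, 0.698]
ft_force: [0.1, -0.5, -0.8]
grip_width: 0.0852
```

Run:
```python
from h import *
o=bot.get_obs(); print(o); print(R.from_quat(o["tool_rot"]).as_matrix().round(3))
cv2.imwrite("pics/w1.png",cv2.resize(bot.camera("wrist"),(768,576))[:,:,::-1])
```

```text
{'clock': 2.0667, 'joint_pos': array([0.07361822, 0.3720253 , 0.80532766, 2.02721122, 0.02162645,
       1.52877347]), 'joint_vel': array([-0.0118343 ,  0.01375309, -0.0066071 , -0.00452538, -0.05118734,
        0.00011732]), 'tau': array([ 1.29797526e+00, -4.10799944e+01,  2.30258274e+01,  1.35772093e-01,
        3.10902838e-01, -1.94452942e-02]), 'eef_pos': array([0.52420258, 0.04148175, 0.64044502]), 'tool_rot': array([-0.03325378,  0.71413242,  0.04828461,  0.6975512 ]), 'ft_force': array([ 0.10241323, -0.49031746, -0.76655575]), 'ft_torque': array([-0.08878362, -0.00949348,  0.02138749]), 'grip_width': 0.0852001311313143}
[[-0.025 -0.115  0.993]
 [ 0.02   0.993  0.115]
 [-0.999  0.023 -0.022]]
```

View pics/w1.png

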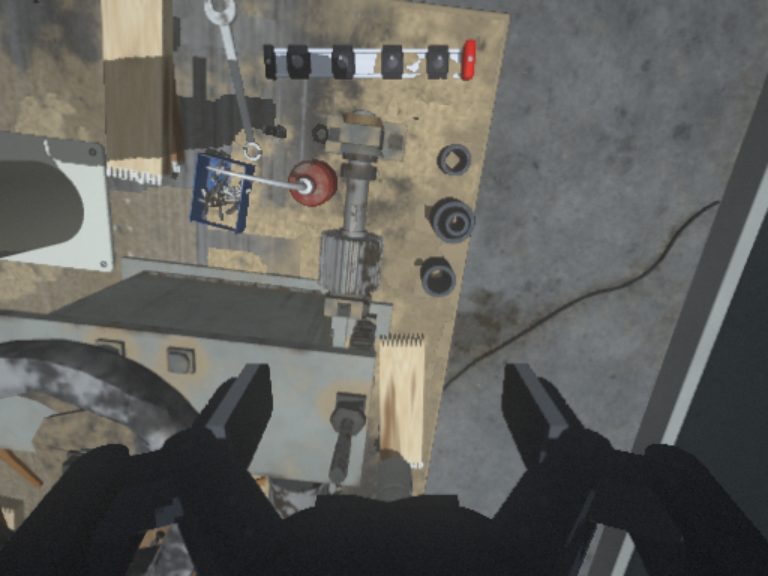

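```bash
cat >> h.py <<'E'
def goal(p,yaw=0.0,obs=None):
    """remaining tool-frame shift and rotvec to reach TCP p with tool down, jaw axis (tool z) at angle yaw from world x"""
    o=obs or bot.get_obs(); Rc=R.from_quat(o["tool_rot"]).as_matrix()
    z=np.array([np.cos(yaw),np.sin(yaw),0]);x=np.array([0,0,-1.]);y=np.cross(z,x)
    Rg=np.c_[x,y,z]
    s=Rc.T@(np.array(p)-o["eef_pos"]); rv=R.from_matrix(Rc.T@Rg).as_rotvec()
    print("t",o["clock"],"pos",o["eef_pos"].round(4),"F",o["ft_force"].round(1),"w",round(o["grip_width"],4),"| shift",s.round(4),"rv",rv.round(3))
E
python3 - <<'E'
from h import *
goal([.53,.15,.43])
E
```

```text
t 2.1167 pos [0.5244 0.0398 0.6403] F [ 0.6 -0.7 -0.5] w 0.0853 | shift [0.212  0.1045 0.0227] rv [ 0.112 -0.024 -0.02 ]
```

Request:
{"fn": "arm_command", "kwargs": {"moves": [0.035,0.017,0.004,0.04,-0.008,-0.007,-1,0.035,0.017,0.004,0.04,-0.008,-0.007,-1,0.035,0.017,0.004,0.03,-0.008,-0.006,-1,0.035,0.017,0.004,0,0,0,-1,0.035,0.017,0.004,0,0,0,-1,0.035,0.017,0.004,0,0,0,-1,0,0,0,0,0,0,-1,0,0,0,0,0,0,-1]}}

```text
clock: 2.78
eef_pos: [0.5461, 0.1388, 0.4244]
tool_rot: [0.004, 0.703, -0.009, 0.711]
ft_force: [0.1, 0.2, 1.7]
grip_width: 0.085
```

Run:
```python
from h import *
goal([.53,.15,.43])
im=bot.camera("wrist"); goal([.53,.15,.43])
cv2.imwrite("pics/w2raw.png",im[:,:,::-1])
np.save("o2.npy",bot.get_obs(),allow_pickle=True)
cv2.imwrite("pics/w2.png",cv2.resize(im[:,:,::-1],(768,576)))
```

```text
t 2.7833 pos [0.5461 0.1388 0.4244] F [0.1 0.2 1.7] w 0.085 | shift [-0.0059  0.0108 -0.0162] rv [-0.018  0.012  0.007]
t 2.8333 pos [0.546  0.1386 0.4239] F [-0.3  0.6 -0.7] w 0.0855 | shift [-0.0063  0.0111 -0.0162] rv [-0.019  0.01   0.007]
```

View pics/w2.png

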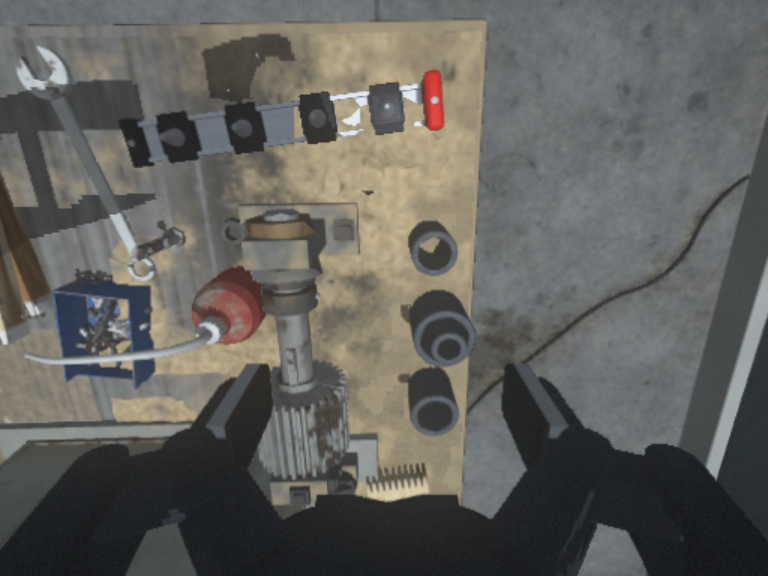

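Run:
```python
import cv2
im=cv2.imread("pics/w2raw.png")
cv2.imwrite("pics/w2a.png",cv2.resize(im[40:115,75:300],None,fx=3.5,fy=3.5,interpolation=cv2.INTER_CUBIC))
cv2.imwrite("pics/w2b.png",cv2.resize(im[140:300,255:335],None,fx=3.7,fy=3.7,interpolation=cv2.INTER_CUBIC))
```

```text
(no output)
```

View pics/w2a.png

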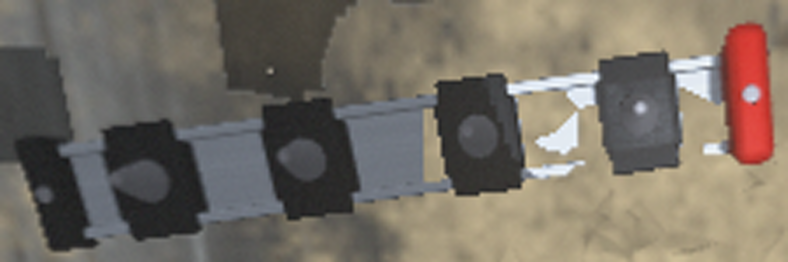

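View pics/w2b.png

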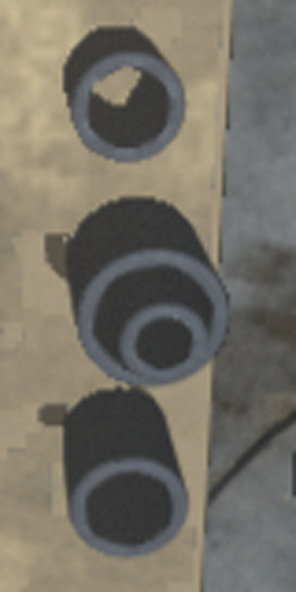

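Run:
```python
from h import *
o=np.load("o2.npy",allow_pickle=True).item()
A=lambda x,y:(x/3.5+75,y/3.5+40)
B=lambda x,y:(x/3.7+255,y/3.7+140)
print("tips",atz("wrist",[A(113,182),A(283,158),A(470,133),A(640,107)],.040,o).round(4))
print("cone base",atz("wrist",[A(152,181),A(304,160),A(480,136),A(640,110)],.018,o).round(4))
print("red",atz("wrist",[A(749,94)],.035,o).round(4))
for n,uv,z in (("27",B(128,106),.055),("41",B(153,317),.060),("19",B(166,342),.081),("33",B(129,507),.057)):
    print(n,atz("wrist",[uv],z,o).round(4))
# top camera
T=lambda x,y:(x/3.4+170,y/3.4+130)
for n,uv,z in (("27",T(319,100),.055),("41",T(428,87),.060),("19",T(429,72),.081),("33",T(542,98),.057),("p",T(165,150),.04),("p",T(168,230),.04),("p",T(175,314),.04),("p",T(180,395),.04)):
    print(n,atz("top",[uv],z,o).round(4))
```

```text
tips [[0.3691 0.2286 0.04  ]
 [0.4289 0.2355 0.04  ]
 [0.494  0.2424 0.04  ]
 [0.5527 0.2496 0.04  ]]
cone base [[0.3722 0.2293 0.018 ]
 [0.429  0.2357 0.018 ]
 [0.4942 0.2428 0.018 ]
 [0.5529 0.2505 0.018 ]]
red [[0.5905 0.2535 0.035 ]]
27 [[0.5912 0.1319 0.055 ]]
41 [[0.6014 0.0527 0.06  ]]
19 [[0.6029 0.0535 0.081 ]]
33 [[ 0.5947 -0.0329  0.057 ]]
27 [[0.5861 0.1292 0.055 ]]
41 [[0.5963 0.0498 0.06  ]]
19 [[0.602  0.0508 0.081 ]]
33 [[ 0.5906 -0.0336  0.057 ]]
p [[0.5491 0.2433 0.04  ]]
p [[0.4891 0.2386 0.04  ]]
p [[0.4273 0.2309 0.04  ]]
p [[0.3688 0.2248 0.04  ]]
```

Run:
```python
from h import *
goal([.6025,.0535,.30])
```

```text
t 2.8333 pos [0.546  0.1386 0.4239] F [-0.3  0.6 -0.7] w 0.0855 | shift [ 0.1251 -0.0831  0.0567] rv [-0.019  0.01   0.007]
```

Request:
{"fn": "arm_command", "kwargs": {"moves": [0.02,-0.02,0.014,-0.01,0.005,0.004,-1,0.02,-0.021,0.014,-0.01,0.005,0.003,-1,0.02,-0.021,0.014,0,0,0,-1,0.02,-0.021,0.014,0,0,0,-1,0.02,0,0,0,0,0,-1,0.02,0,0,0,0,0,-1,0,0,0,0,0,0,-1,0,0,0,0,0,0,-1]}}

```text
clock: 3.5
eef_pos: [0.6123, 0.04, 0.3221]
tool_rot: [0.005, 0.695, -0.004, 0.719]
ft_force: [0.9, -0.1, 0.6]
grip_width: 0.0856
```

```bash
cat >> h.py <<'E'
def snap(name,f="wrist"):
    o=bot.get_obs(); im=bot.camera(f)[:,:,::-1]
    cv2.imwrite(f"pics/{name}raw.png",im); np.save(f"{name}.npy",o,allow_pickle=True)
    cv2.imwrite(f"pics/{name}.png",cv2.resize(im,(768,576),interpolation=cv2.INTER_CUBIC)); return o
E
python3 - <<'E'
from h import *
snap("w3");goal([.6025,.0535,.30])
E
```

```text
t 3.55 pos [0.6122 0.0401 0.3223] F [-0.5 -0.2 -0.3] w 0.0855 | shift [ 0.022   0.0133 -0.0106] rv [-0.013  0.035 -0.001]
```

View pics/w3.png

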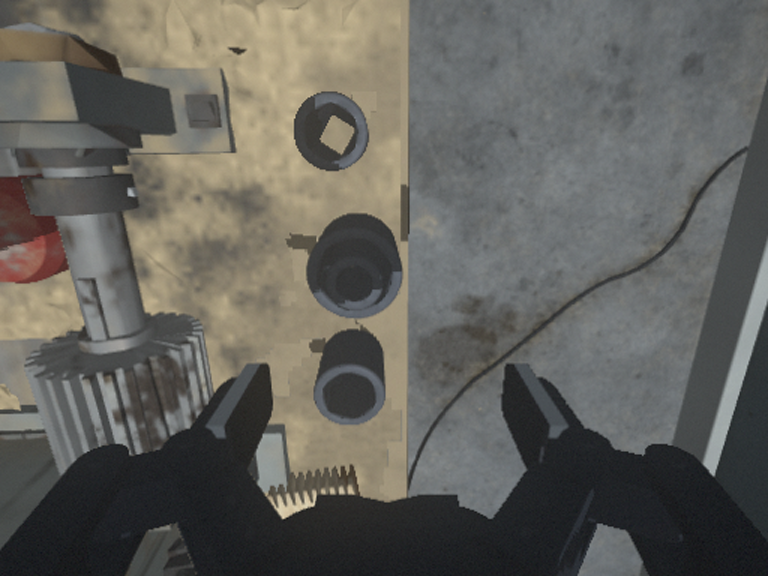

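Run:
```python
from h import *
import cv2
o=np.load("w3.npy",allow_pickle=True).item()
im=cv2.imread("pics/w3raw.png")
s=(190,55,280,290)
cv2.imwrite("pics/w3z.png",cv2.resize(im[s[1]:s[3],s[0]:s[2]],None,fx=3.2,fy=3.2,interpolation=cv2.INTER_CUBIC))
# predicted rims overlay
def ring(c,r,z):
    a=np.linspace(0,2*np.pi,60);return np.c_[c[0]+r*np.cos(a),c[1]+r*np.sin(a),np.full(60,z)]
big=cv2.resize(im,None,fx=3,fy=3,interpolation=cv2.INTER_CUBIC)
for c,r,z in (((.5912,.1319),.0205,.055),((.6014,.0527),.029,.060),((.6029,.0535),.016,.081),((.5947,-.0329),.0245,.057)):
    p=(proj("wrist",ring(c,r,z),o)*3+1).astype(int); cv2.polylines(big,[p],True,(0,255,0),1)
cv2.imwrite("pics/w3o.png",big[165:870,520:1000])
```

```text
(no output)
```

View pics/w3o.png

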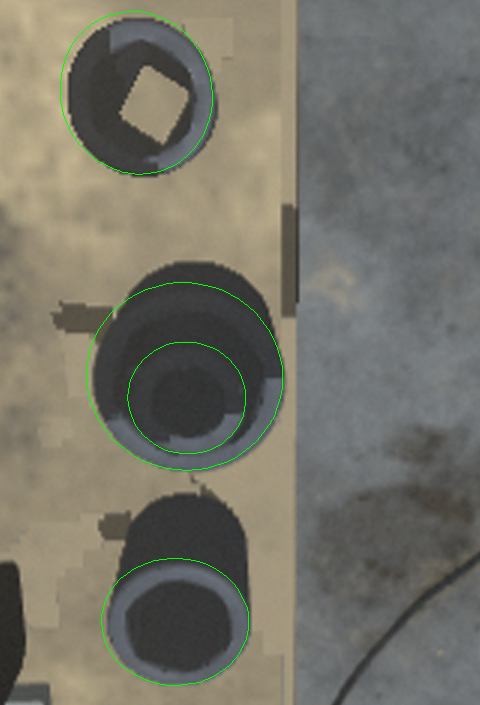

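Request:
{"fn": "arm_command", "kwargs": {"moves": [0.01,0.006,-0.005,-0.006,0.017,0,-1,0.016,0.005,-0.004,-0.006,0.017,0,-1,0.016,0,0,0,0,0,-1,0.01,0,0,0,0,0,-1,0,0,0,0,0,0,-1,0,0,0,0,0,0,-1]}}

```text
clock: 4.05
eef_pos: [0.6043, 0.0544, 0.274]
tool_rot: [-0.0, 0.704, 0.002, 0.71]
ft_force: [0.2, -0.3, 0.4]
grip_width: 0.0858
```

Run:
```python
from h import *
goal([.603,.053,.235])
```

```text
t 4.05 pos [0.6043 0.0544 0.274 ] F [ 0.2 -0.3  0.4] w 0.0858 | shift [ 0.0389 -0.0015 -0.0016] rv [ 0.004  0.008 -0.002]
```

Request:
{"fn": "arm_command", "kwargs": {"moves": [0.012,-0.001,-0.001,0.002,0.004,-0.001,-1,0.012,0,0,0.002,0.004,-0.001,-1,0.012,0,0,0,0,0,-1,0.004,0,0,0,0,0,-1,0,0,0,0,0,0,-1,0,0,0,0,0,0,-1]}}

```text
clock: 4.55
eef_pos: [0.6035, 0.0544, 0.231]
tool_rot: [-0.0, 0.707, 0.0, 0.707]
ft_force: [0.1, 0.0, -0.3]
grip_width: 0.0858
```

Run:
```python
from h import *
snap("w4");goal([.603,.053,.235])
```

```text
t 4.6 pos [0.6035 0.0544 0.2311] F [-0.   0.8  0.7] w 0.0858 | shift [-0.0039 -0.0014 -0.0005] rv [ 0.001  0.    -0.   ]
```

View pics/w4.png

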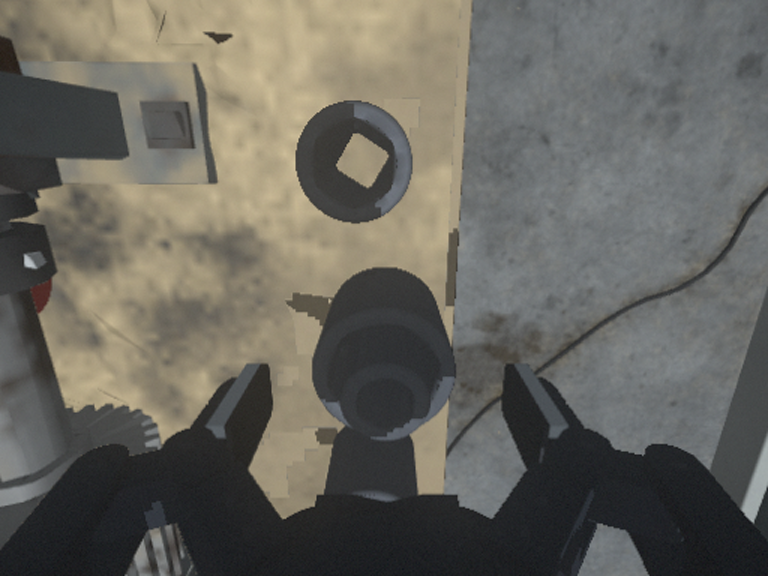

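Request:
{"fn": "arm_command", "kwargs": {"moves": [-0.004,-0.001,0,0,0,0,-1,0,0,0,0,0,0,1,0,0,0,0,0,0,1,0,0,0,0,0,0,1,0,0,0,0,0,0,1,0,0,0,0,0,0,1,0,0,0,0,0,0,1,0,0,0,0,0,0,1,0,0,0,0,0,0,1]}}

```text
clock: 5.35
eef_pos: [0.6046, 0.0531, 0.2387]
tool_rot: [0.0, 0.705, 0.0, 0.709]
ft_force: [-0.5, 0.3, -0.0]
grip_width: 0.0297
```

Request:
{"fn": "arm_command", "kwargs": {"moves": [0,0,0,0,0,0,1,0,0,0,0,0,0,1,-0.01,0,0,0,0,0,1,-0.01,0,0,0,0,0,1,-0.015,0,0,0,0,0,1,-0.02,0,0,0,0,0,1,-0.02,0,0,0,0,0,1,0,0,0,0,0,0,1]}}

```text
clock: 6.02
eef_pos: [0.603, 0.053, 0.3166]
tool_rot: [-0.0, 0.708, 0.0, 0.707]
ft_force: [1.4, 0.9, -1.6]
grip_width: 0.0296
```

Run:
```python
from h import *
snap("w5");goal([.603,.053,.33])
```

```text
t 6.0667 pos [0.6026 0.0529 0.3147] F [ 0.5 -0.8 -3.1] w 0.0299 | shift [-0.0153  0.0001  0.0004] rv [ 0.    -0.003  0.   ]
```

View pics/w5.png

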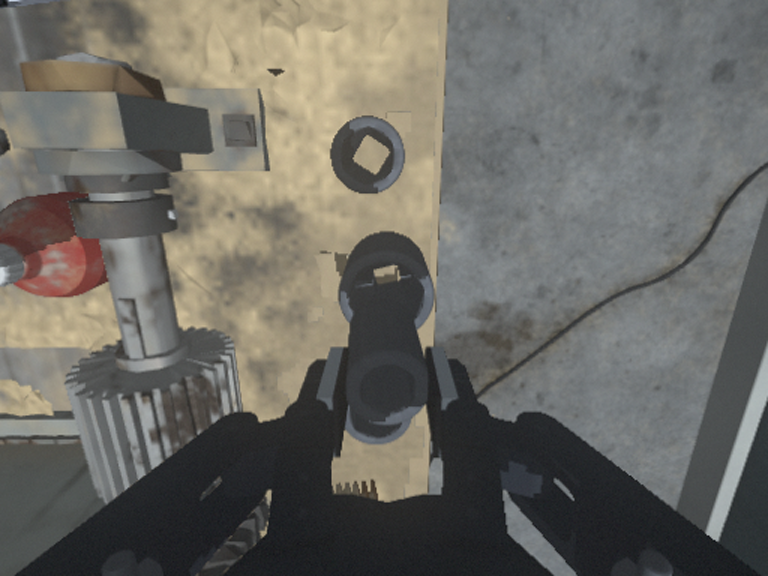

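Request:
{"fn": "arm_command", "kwargs": {"moves": [-0.025,0,0,0,0,0,1,-0.02,0.01,-0.01,0,0,0,1,0,0.02,-0.026,0,0,0,1,0,0.02,-0.026,0,0,0,1,0,0.02,-0.026,0,0,0,1,0,0.02,-0.026,0,0,0,1,0,0.02,-0.026,0,0,0,1,0,0.02,-0.026,0,0,0,1,0,0.015,-0.026,0,0,0,1,0,0.005,-0.015,0,0,0,1,0,0,0,0,0,0,1]}}

```text
clock: 6.98
eef_pos: [0.3847, 0.2059, 0.3501]
tool_rot: [0.0, 0.714, -0.003, 0.7]
ft_force: [-0.1, 0.1, -2.1]
grip_width: 0.0298
```

Request:
{"fn": "arm_command", "kwargs": {"moves": [0,0,0,-0.12,0,0,1,0,0,0,-0.12,0,0,1,0,0,0,-0.12,0,0,1,0,0,0,-0.12,0,0,1,0,0,0,-0.12,0,0,1,0,0,0,-0.12,0,0,1,0,0,0,-0.12,0,0,1,0,0,0,-0.12,0,0,1,0,0,0,-0.12,0,0,1,0,0,0,-0.12,0,0,1,0,0,0,-0.12,0,0,1,0,0,0,-0.12,0,0,1,0,0,0,-0.12,0,0,1,0,0,0,-0.05,0,0,1,0,0,0,0,0,0,1]}}

```text
clock: 8.23
eef_pos: [0.3874, 0.2011, 0.3376]
tool_rot: [-0.521, 0.485, 0.529, 0.462]
ft_force: [0.4, 0.3, -1.1]
grip_width: 0.0298
```

Run:
```python
from h import *
snap("w6");goal([.3691,.2286,.30],1.685)
print(bot.get_obs()["joint_pos"])
```

```text
t 8.2833 pos [0.3873 0.201  0.3375] F [-0.4  0.2 -2.5] w 0.0301 | shift [0.0376 0.0141 0.0297] rv [-0.013 -0.012 -0.032]
[ 4.78758783e-01  1.75255157e-01 -2.59432999e-01  1.17058223e+00
  3.99976497e-05  3.77539124e-01]
```

View pics/w6.png

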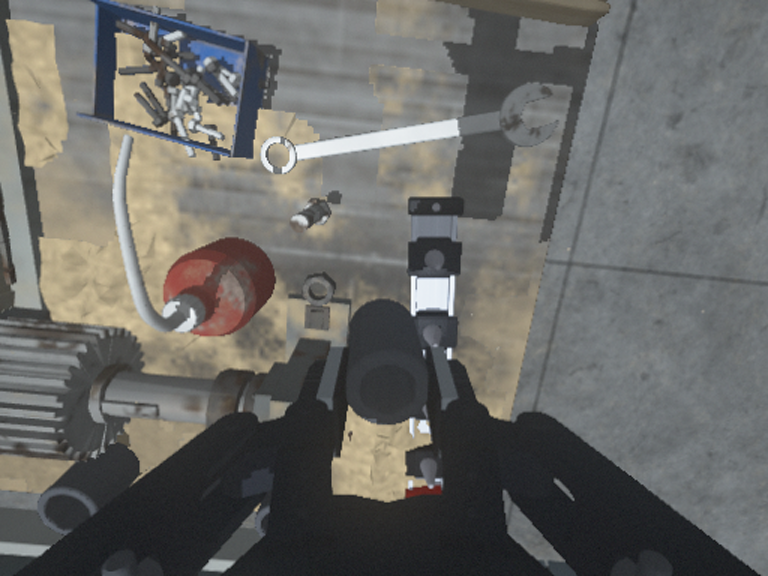

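Run:
```python
from h import *
o=np.load("w6.npy",allow_pickle=True).item()
im=cv2.imread("pics/w6raw.png")
P=np.array([[.3691,.2286],[.4289,.2355],[.494,.2424],[.5527,.2496]])
big=cv2.resize(im,None,fx=4,fy=4,interpolation=cv2.INTER_CUBIC)
a=np.linspace(0,2*np.pi,40)
for p in P:
    t=proj("wrist",[[*p,.04]],o)[0]; cv2.circle(big,tuple((t*4+1.5).astype(int)),3,(0,255,0),-1)
    for r,z in((.0075,.016),):
        q=proj("wrist",np.c_[p[0]+r*np.cos(a),p[1]+r*np.sin(a),np.full(40,z)],o); cv2.polylines(big,[(q*4+1.5).astype(int)],True,(0,255,0),1)
print(proj("wrist",np.c_[P,np.full(4,.04)],o))
cv2.imwrite("pics/w6o.png",big[520:1330,1000:1350][:600])
```

```text
[[290.28820546 177.40973438]
 [288.98954144 231.00717493]
 [287.23789735 282.60121645]
 [286.63871794 324.25009862]]
```

View pics/w6o.png

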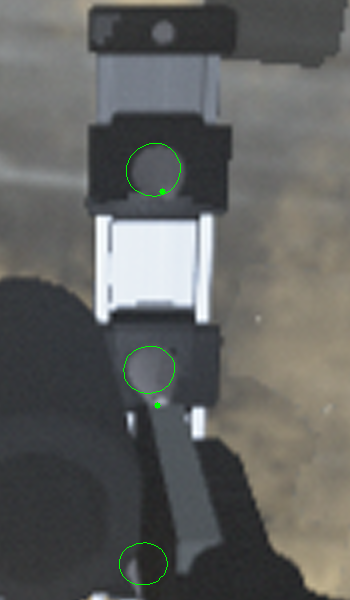

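Request:
{"fn": "arm_command", "kwargs": {"moves": [0.01,0.005,0.01,-0.006,-0.006,-0.016,1,0.015,0.005,0.01,-0.006,-0.006,-0.016,1,0.015,0.004,0.009,0,0,0,1,0.01,0,0,0,0,0,1,0,0,0,0,0,0,1,0,0,0,0,0,0,1]}}

```text
clock: 8.78
eef_pos: [0.3712, 0.2278, 0.2844]
tool_rot: [0.525, -0.474, -0.524, -0.475]
ft_force: [-0.4, 0.1, -2.5]
grip_width: 0.0294
```

Run:
```python
from h import *
goal([.3695,.2288,.226],1.685)
```

```text
t 8.7833 pos [0.3712 0.2278 0.2844] F [-0.4  0.1 -2.5] w 0.0294 | shift [0.0584 0.0017 0.0012] rv [-0.014 -0.001  0.002]
```

Aligned to under 2 mm. I'll go down in steps.

Request:
{"fn": "arm_command", "kwargs": {"moves": [0.012,0.002,0.001,-0.014,0,0,1,0.012,0,0,0,0,0,1,0.012,0,0,0,0,0,1,0.008,0,0,0,0,0,1,0.004,0,0,0,0,0,1,0,0,0,0,0,0,1]}}

```text
clock: 9.28
eef_pos: [0.3717, 0.2291, 0.238]
tool_rot: [0.527, -0.47, -0.526, -0.475]
ft_force: [-1.4, 0.6, -2.4]
grip_width: 0.03
```

Run:
```python
from h import *
goal([.3695,.2288,.226],1.685); snap("w7")
```

```text
t 9.2833 pos [0.3717 0.2291 0.238 ] F [-1.4  0.6 -2.4] w 0.03 | shift [ 0.012   0.0022 -0.0001] rv [-0.006  0.004  0.005]
```

View pics/w7.png

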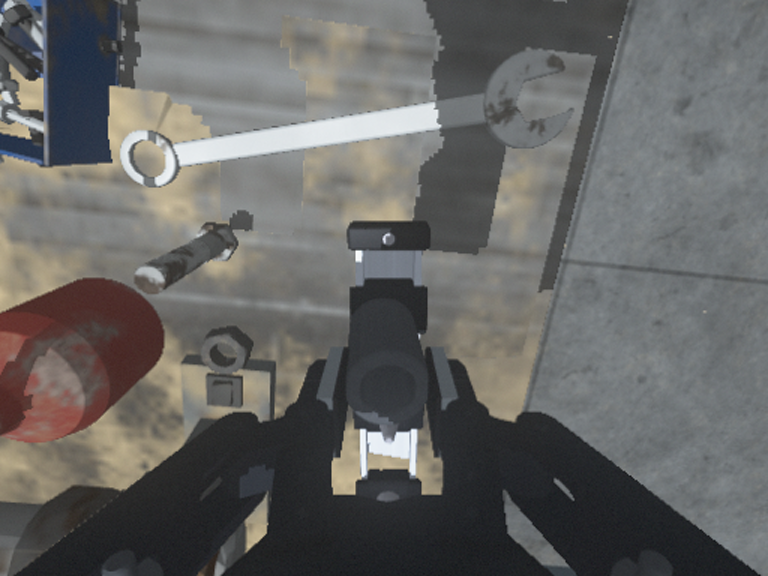

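Run:
```python
from h import *
o=np.load("w7.npy",allow_pickle=True).item()
print(proj("wrist",[[.3695,.2288,.04],[.3695,.2288,.016],[.431,.2358,.04],[.431,.2358,.016],[.3695,.2288,.028]],o)*1.5)
im=cv2.imread("pics/w7raw.png")
cv2.imwrite("pics/w7o.png",cv2.resize(im[180:340,220:300],None,fx=3.7,fy=3.7,interpolation=cv2.INTER_CUBIC))
```

```text
[[385.86441347 332.54708468]
 [385.67225655 311.91229456]
 [386.48162805 444.64675987]
 [386.24414721 414.47519912]
 [385.76270965 321.62492079]]
```

View pics/w7o.png

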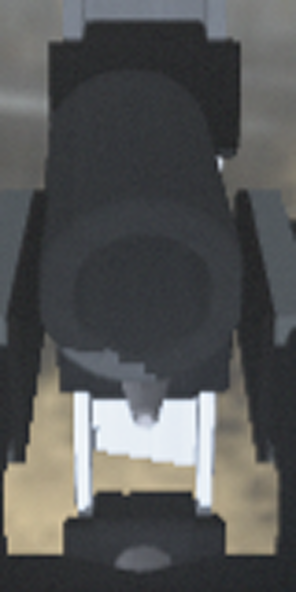

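Request:
{"fn": "arm_command", "kwargs": {"moves": [0.004,0.002,0,0,0,0,1,0.004,0,0,0,0,0,1,0.004,0,0,0,0,0,1,0,0,0,0,0,0,1]}}

```text
clock: 9.67
eef_pos: [0.3701, 0.2298, 0.2277]
tool_rot: [-0.526, 0.468, 0.527, 0.476]
ft_force: [-2.2, 0.9, -2.8]
grip_width: 0.0296
```

Run:
```python
from h import *
goal([.3695,.2288,.226],1.685); o=snap("w8")
```

```text
t 9.6667 pos [0.3701 0.2298 0.2277] F [-2.2  0.9 -2.8] w 0.0296 | shift [ 0.0017  0.0007 -0.0009] rv [-0.005  0.008  0.008]
```

View pics/w8.png

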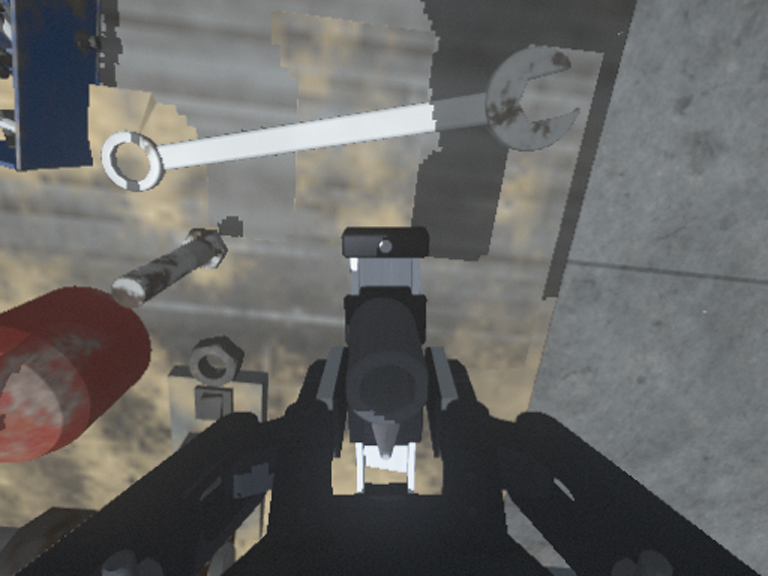

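Request:
{"fn": "arm_command", "kwargs": {"moves": [0.002,0,-0.001,0,0,0,1,0.002,0,0,0,0,0,1,0.001,0,0,0,0,0,1]}}

```text
clock: 9.97
eef_pos: [0.3704, 0.2292, 0.2275]
tool_rot: [-0.526, 0.467, 0.527, 0.477]
ft_force: [-5.5, 0.5, 2.8]
grip_width: 0.0298
```

Request:
{"fn": "arm_command", "kwargs": {"moves": [0,0,0,0,0,0,-0.2,0,0,0,0,0,0,-0.2,0,0,0,0,0,0,-0.2,0,0,0,0,0,0,-0.2,-0.01,0,0,0,0,0,-0.2,-0.02,0,0,0,0,0,-0.2,-0.03,0,0,0,0,0,-0.2,-0.03,0,0,0,0,0,-0.5,-0.03,0,0,0,0,0,-1,0,0,0,0,0,0,-1,0,0,0,0,0,0,-1]}}

```text
clock: 10.88
eef_pos: [0.3721, 0.2273, 0.3526]
tool_rot: [0.53, -0.467, -0.522, -0.479]
ft_force: [-0.1, -0.1, -0.1]
grip_width: 0.0854
```

Run:
```python
from h import *
goal([.553,.1,.36],0); o=snap("w9")
```

```text
t 10.8833 pos [0.3721 0.2273 0.3526] F [-0.1 -0.1 -0.1] w 0.0854 | shift [-0.0043 -0.1665 -0.1458] rv [1.677 0.02  0.013]
```

View pics/w9.png

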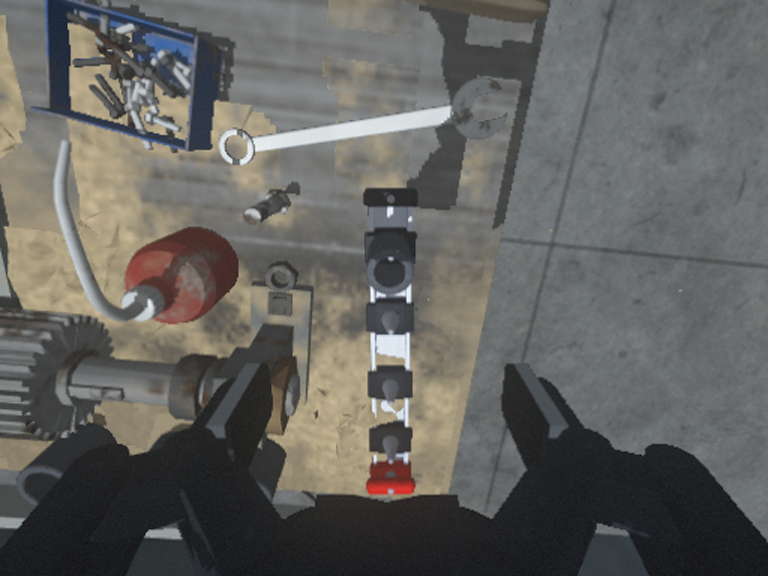

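```bash
cat >> h.py <<'E'
def ov(name,items,crop,f,out):
    o=np.load(f"{name}.npy",allow_pickle=True).item()
    big=cv2.resize(cv2.imread(f"pics/{name}raw.png"),None,fx=f,fy=f,interpolation=cv2.INTER_CUBIC)
    a=np.linspace(0,2*np.pi,48)
    for x,y,r,z in items:
        q=proj("wrist",np.c_[x+r*np.cos(a),y+r*np.sin(a),np.full(48,z)],o)
        cv2.polylines(big,[((q+.5)*f-.5).round().astype(int)],True,(0,255,0),1)
    x0,y0,x1,y1=[int(c*f) for c in crop]; cv2.imwrite(f"pics/{out}.png",big[y0:y1,x0:x1])
E
python3 - <<'E'
from h import *
P=[[.3691,.2286],[.4289,.2355],[.494,.2424],[.5527,.2496]]
it=[(.3691,.2286,.016,.070)]+[(*p,.002,.04) for p in P[1:]]+[(*p,.0075,.016) for p in P[1:]]
ov("w9",it,(230,120,290,335),2.75*1,"w9o")
E
python3 -c "
import cv2;print(cv2.imread('pics/w9o.png').shape)"
```

```text
(591, 165, 3)
```

View pics/w9o.png

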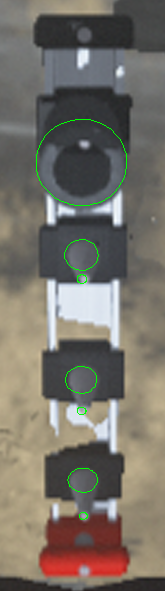

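Request:
{"fn": "arm_command", "kwargs": {"moves": [-0.002,0,0,0.12,0,0,-1,0,0,0,0.12,0,0,-1,0,0,0,0.12,0,0,-1,0,0,0,0.12,0,0,-1,0,0,0,0.12,0,0,-1,0,0,0,0.12,0,0,-1,0,0,0,0.12,0,0,-1,0,0,0,0.12,0,0,-1,0,0,0,0.12,0,0,-1,0,0,0,0.12,0,0,-1,0,0,0,0.12,0,0,-1,0,0,0,0.12,0,0,-1,0,0,0,0.1,0,0,-1,0,0,0,0.05,0,0,-1,0,0,0,0,0,0,-1]}}

```text
clock: 12.18
eef_pos: [0.3697, 0.2242, 0.3337]
tool_rot: [-0.012, 0.708, 0.001, 0.706]
ft_force: [0.3, -0.3, 0.5]
grip_width: 0.0851
```

Run:
```python
from h import *
goal([.6025,.053,.34],0)
```

```text
t 12.1833 pos [0.3697 0.2242 0.3337] F [ 0.3 -0.3  0.5] w 0.0851 | shift [-0.0044 -0.1752  0.2298] rv [ 0.017 -0.004  0.016]
```

Request:
{"fn": "arm_command", "kwargs": {"moves": [-0.01,-0.02,0.025,0.008,-0.002,0.008,-1,-0.006,-0.02,0.026,0.008,-0.002,0.008,-1,0,-0.02,0.026,0,0,0,-1,0,-0.02,0.026,0,0,0,-1,0,-0.02,0.026,0,0,0,-1,0,-0.02,0.026,0,0,0,-1,0,-0.02,0.026,0,0,0,-1,0,-0.015,0.02,0,0,0,-1,0,0,0,0,0,0,-1,0,0,0,0,0,0,-1]}}

```text
clock: 13.02
eef_pos: [0.5798, 0.064, 0.3357]
tool_rot: [-0.01, 0.713, 0.006, 0.701]
ft_force: [0.2, 0.3, 0.6]
grip_width: 0.085
```

Run:
```python
from h import *
goal([.6025,.053,.26],0);snap("w10")
it=[(.593,.131,.0205,.055),(.6025,.053,.029,.06),(.596,-.0335,.0245,.057)]
ov("w10",it,(160,60,350,310),2.4,"w10o")
```

```text
t 13.0167 pos [0.5798 0.064  0.3357] F [0.2 0.3 0.6] w 0.085 | shift [ 0.0754 -0.0111  0.0237] rv [ 0.022 -0.017  0.005]
```

View pics/w10o.png

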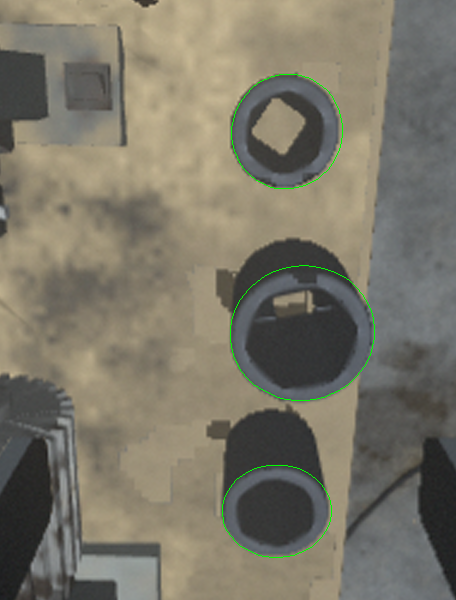

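Request:
{"fn": "arm_command", "kwargs": {"moves": [0.015,-0.005,0.011,0.01,-0.008,0.003,-1,0.015,-0.005,0.011,0.01,-0.008,0.002,-1,0.02,0,0,0,0,0,-1,0,0,0,0,0,0,-1,0,0,0,0,0,0,-1]}}

```text
clock: 13.48
eef_pos: [0.598, 0.058, 0.2831]
tool_rot: [-0.004, 0.708, 0.003, 0.706]
ft_force: [0.5, -0.2, 1.3]
grip_width: 0.0855
```

Run:
```python
from h import *
goal([.602,.053,.205],0)
```

```text
t 13.4833 pos [0.598  0.058  0.2831] F [ 0.5 -0.2  1.3] w 0.0855 | shift [ 0.0781 -0.005   0.0042] rv [ 0.01  -0.004  0.   ]
```

Request:
{"fn": "arm_command", "kwargs": {"moves": [0.012,-0.0025,0.002,0.005,-0.002,0,-1,0.012,-0.0025,0.002,0.005,-0.002,0,-1,0.012,0,0,0,0,0,-1,0,0,0,0,0,0,-1,0,0,0,0,0,0,-1]}}

```text
clock: 13.9
eef_pos: [0.6, 0.0571, 0.2518]
tool_rot: [-0.002, 0.706, 0.003, 0.708]
ft_force: [0.5, -0.1, 1.3]
grip_width: 0.0852
```

Run:
```python
from h import *
goal([.602,.053,.205],0)
```

```text
t 13.9 pos [0.6    0.0571 0.2518] F [ 0.5 -0.1  1.3] w 0.0852 | shift [ 0.0468 -0.0042  0.0018] rv [ 0.008  0.004 -0.001]
```

Request:
{"fn": "arm_command", "kwargs": {"moves": [0.014,-0.004,0.002,0.008,0.003,0,-1,0.014,-0.002,0.001,0.003,0,0,-1,0.014,0,0,0,0,0,-1,0.008,0,0,0,0,0,-1,0,0,0,0,0,0,-1]}}

```text
clock: 14.32
eef_pos: [0.6048, 0.0521, 0.2046]
tool_rot: [0.001, 0.704, -0.0, 0.711]
ft_force: [-0.3, -0.3, 1.1]
grip_width: 0.0856
```

Run:
```python
from h import *
goal([.602,.053,.205],0);snap("w11")
```

```text
t 14.3167 pos [0.6048 0.0521 0.2046] F [-0.3 -0.3  1.1] w 0.0856 | shift [-0.0004  0.0009 -0.0028] rv [-0.002  0.01  -0.001]
```

View pics/w11.png

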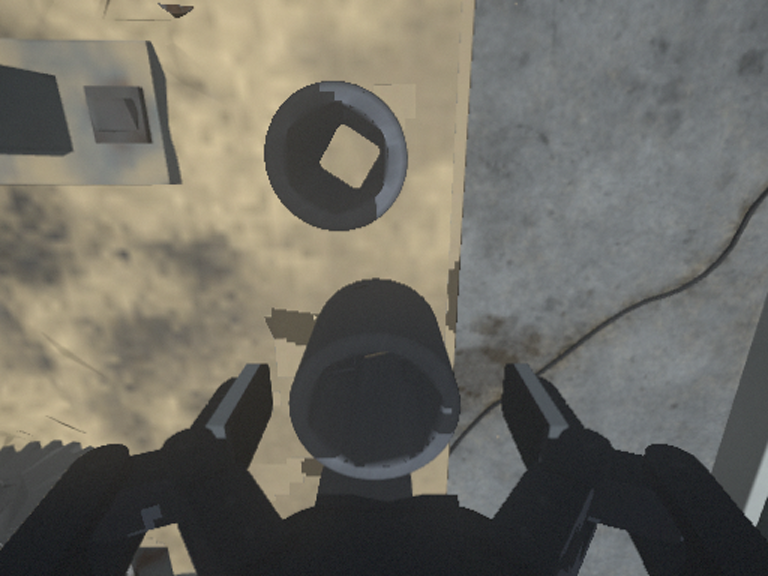

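Run:
```python
from h import *
ov("w11",[(.602,.053,.029,.06),(.593,.131,.0205,.055)],(160,40,340,330),2.0,"w11o")
```

```text
(no output)
```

View pics/w11o.png

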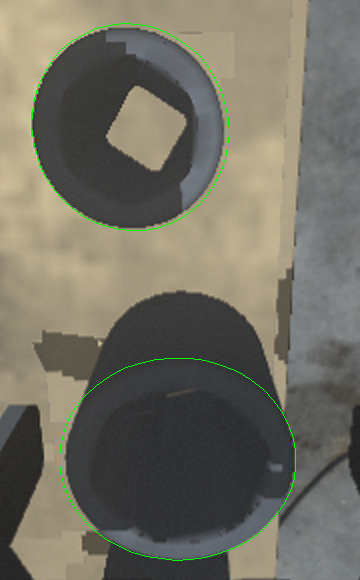

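Request:
{"fn": "arm_command", "kwargs": {"moves": [0,0.001,-0.003,0,0.008,0,-1,0,0,0,0,0,0,1,0,0,0,0,0,0,1,0,0,0,0,0,0,1,0,0,0,0,0,0,1,0,0,0,0,0,0,1,0,0,0,0,0,0,1,0,0,0,0,0,0,1]}}

```text
clock: 15.03
eef_pos: [0.6021, 0.0534, 0.2079]
tool_rot: [0.001, 0.706, -0.0, 0.708]
ft_force: [-0.1, -0.8, -2.0]
grip_width: 0.0567
```

Request:
{"fn": "arm_command", "kwargs": {"moves": [-0.005,0,0,0,0,0,1,-0.01,0,0,0,0,0,1,-0.02,0,0,0,0,0,1,-0.025,0,0,0,0,0,1,-0.03,0,0,0,0,0,1,-0.03,0,0,0,0,0,1,-0.015,0,0,0,0,0,1,0,0,0,0,0,0,1,0,0,0,0,0,0,1]}}

```text
clock: 15.78
eef_pos: [0.5992, 0.0528, 0.3473]
tool_rot: [0.001, 0.71, -0.0, 0.704]
ft_force: [0.5, -0.4, -5.7]
grip_width: 0.057
```

Run:
```python
from h import *
goal([.5527,.2496,.34],1.685);snap("w12")
```

```text
t 15.7833 pos [0.5992 0.0528 0.3473] F [ 0.5 -0.4 -5.7] w 0.057 | shift [ 0.0078  0.1967 -0.0469] rv [-1.687 -0.006 -0.008]
```

View pics/w12.png

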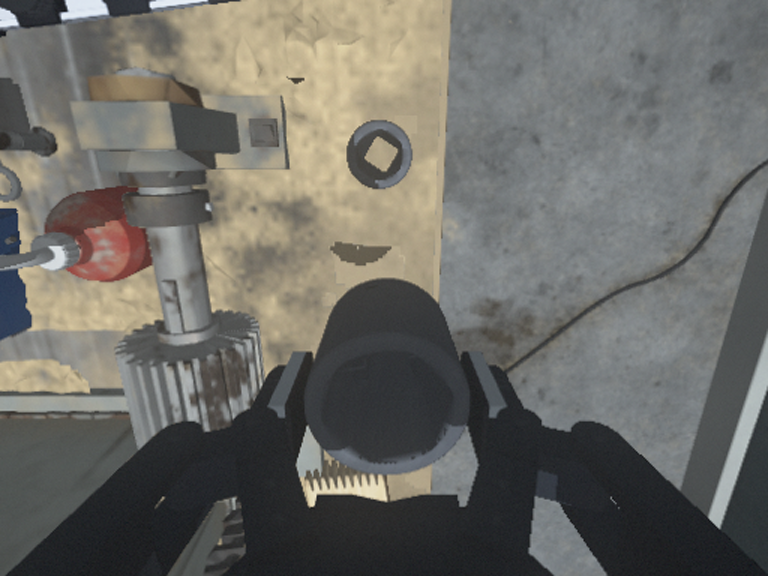

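Request:
{"fn": "arm_command", "kwargs": {"moves": [-0.003,0.02,-0.006,0,0,0,1,0,0.025,-0.006,0,0,0,1,0,0.025,-0.006,0,0,0,1,0,0.025,-0.006,0,0,0,1,0,0.025,-0.006,0,0,0,1,0,0.025,-0.006,0,0,0,1,0,0.025,-0.006,0,0,0,1,0,0.015,-0.003,0,0,0,1,0,0,0,0,0,0,1]}}

```text
clock: 16.58
eef_pos: [0.5493, 0.2421, 0.3318]
tool_rot: [-0.0, 0.72, -0.006, 0.694]
ft_force: [-0.2, -0.1, -6.0]
grip_width: 0.0569
```

Request:
{"fn": "arm_command", "kwargs": {"moves": [-0.002,0,0,-0.12,0,0,1,-0.002,0,0,-0.12,0,0,1,-0.001,0,0,-0.12,0,0,1,-0.001,0,0,-0.12,0,0,1,-0.001,0,0,-0.12,0,0,1,-0.001,0,0,-0.12,0,0,1,-0.001,0,0,-0.12,0,0,1,-0.001,0,0,-0.12,0,0,1,-0.001,0,0,-0.12,0,0,1,-0.001,0,0,-0.12,0,0,1,-0.001,0,0,-0.12,0,0,1,-0.001,0,0,-0.12,0,0,1,0,0,0,-0.12,0,0,1,0,0,0,-0.08,0,0,1,0,0,0,0,0,0,1,0,0,0,0,0,0,1]}}

```text
clock: 17.92
eef_pos: [0.544, 0.2327, 0.3143]
tool_rot: [-0.516, 0.497, 0.545, 0.437]
ft_force: [-0.8, 0.6, -5.1]
grip_width: 0.057
```

Run:
```python
from h import *
goal([.5527,.2496,.27],1.685);snap("w13")
```

```text
t 17.9167 pos [0.544  0.2327 0.3143] F [-0.8  0.6 -5.1] w 0.057 | shift [ 0.0428 -0.0147  0.0168] rv [ 0.014 -0.026 -0.091]
```

View pics/w13.png

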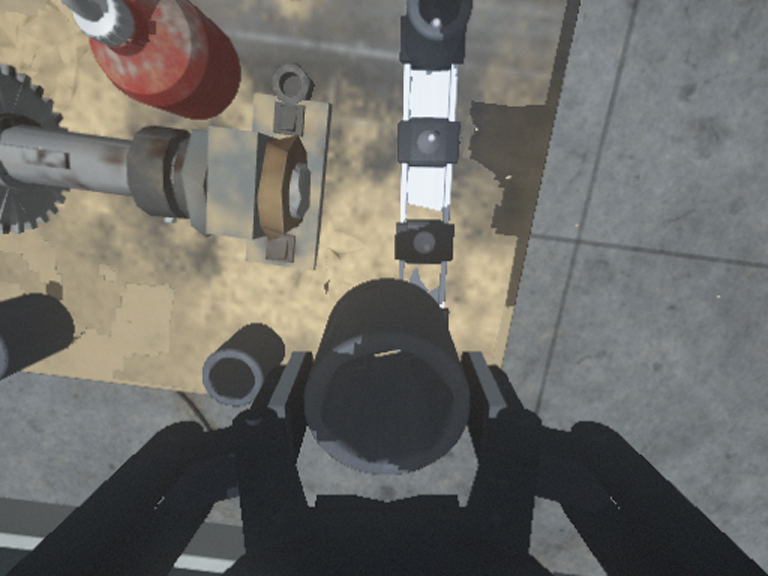

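Request:
{"fn": "arm_command", "kwargs": {"moves": [0.008,-0.006,0.006,0.007,-0.013,-0.045,1,0.008,-0.006,0.006,0.007,-0.013,-0.046,1,0.008,-0.003,0.005,0,0,0,1,0,0,0,0,0,0,1,0,0,0,0,0,0,1]}}

```text
clock: 18.38
eef_pos: [0.5554, 0.2498, 0.2857]
tool_rot: [-0.525, 0.475, 0.526, 0.472]
ft_force: [-0.1, -0.3, -3.6]
grip_width: 0.057
```

Run:
```python
from h import *
goal([.5527,.2496,.265],1.685)
```

```text
t 18.3833 pos [0.5554 0.2498 0.2857] F [-0.1 -0.3 -3.6] w 0.057 | shift [0.0207 0.0026 0.0001] rv [-0.009 -0.002 -0.004]
```

Request:
{"fn": "arm_command", "kwargs": {"moves": [0.01,0.003,0,-0.009,-0.002,-0.004,1,0.01,0.001,0,0,0,0,1,0.008,0,0,0,0,0,1,0,0,0,0,0,0,1,0,0,0,0,0,0,1]}}

```text
clock: 18.8
eef_pos: [0.551, 0.2487, 0.2563]
tool_rot: [-0.527, 0.473, 0.528, 0.469]
ft_force: [-0.1, 0.7, -4.5]
grip_width: 0.0568
```

Run:
```python
from h import *
goal([.5527,.2496,.224],1.685)
```

```text
t 18.8 pos [0.551  0.2487 0.2563] F [-0.1  0.7 -4.5] w 0.0568 | shift [ 0.0323 -0.0019  0.0008] rv [-0.002 -0.003 -0.005]
```

Request:
{"fn": "arm_command", "kwargs": {"moves": [0.008,-0.002,0.001,0,-0.003,-0.005,1,0.008,0,0,0,0,0,1,0.008,0,0,0,0,0,1,0.003,0,0,0,0,0,1,0,0,0,0,0,0,1]}}

```text
clock: 19.22
eef_pos: [0.5523, 0.2506, 0.2409]
tool_rot: [0.527, -0.468, -0.527, -0.474]
ft_force: [0.5, -0.4, -3.5]
grip_width: 0.0565
```

Run:
```python
from h import *
goal([.5527,.2496,.224],1.685);snap("w14")
```

```text
t 19.2167 pos [0.5523 0.2506 0.2409] F [ 0.5 -0.4 -3.5] w 0.0565 | shift [ 0.0169 -0.0002 -0.0012] rv [-0.002  0.006  0.007]
```

View pics/w14.png

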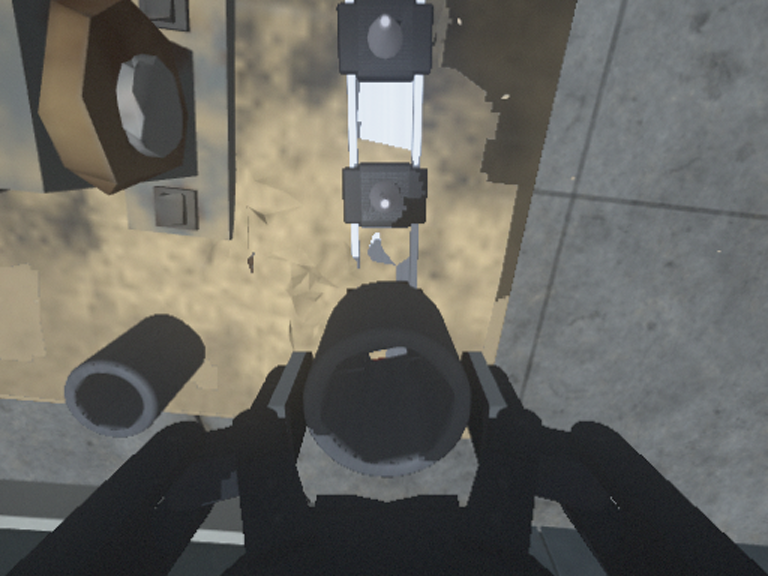

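Request:
{"fn": "arm_command", "kwargs": {"moves": [0.008,0,-0.001,0,0.005,0.006,1,0.006,0,0,0,0,0,1,0.005,0,0,0,0,0,1,0,0,0,0,0,0,1]}}

```text
clock: 19.6
eef_pos: [0.5508, 0.2505, 0.2392]
tool_rot: [0.528, -0.467, -0.527, -0.475]
ft_force: [0.8, 0.0, -5.3]
grip_width: 0.0567
```

Run:
```python
from h import *
goal([.5527,.2496,.224],1.685)
o=bot.get_obs();print(o["joint_pos"].round(3),o["joint_vel"].round(3),o["tau"].round(1),o["ft_force"],o["ft_torque"].round(2))
```

```text
t 19.6 pos [0.5508 0.2505 0.2392] F [ 0.8  0.  -5.3] w 0.0567 | shift [ 0.0152 -0.0017 -0.0013] rv [-0.001  0.007  0.009]
[0.426 0.555 0.03  1.036 0.004 0.313] [ 0.002 -0.044  0.018  0.046  0.005  0.   ] [  0.1 -52.7  24.2   0.4  -0.    0. ] [ 7.89946643e-01  1.36475613e-03 -5.25515444e+00] [-0.01  0.    0.02]
```

Request:
{"fn": "arm_command", "kwargs": {"moves": [0.008,-0.001,-0.001,0,0.004,0.004,1]}}

```text
clock: 19.68
eef_pos: [0.5509, 0.2504, 0.2367]
tool_rot: [-0.527, 0.468, 0.528, 0.474]
ft_force: [-30.6, -4.3, 58.8]
grip_width: 0.0569
```

Request:
{"fn": "arm_command", "kwargs": {"moves": [0.008,0,0,0,0,0,1]}}

```text
clock: 19.77
eef_pos: [0.5501, 0.2504, 0.236]
tool_rot: [-0.527, 0.467, 0.528, 0.474]
ft_force: [-24.1, -12.2, 56.1]
grip_width: 0.0568
```

Request:
{"fn": "arm_command", "kwargs": {"moves": [-0.012,0,0,0,0,0,1,-0.012,0,0,0,0,0,1,-0.012,0,0,0,0,0,1,0,0,0,0,0,0,1,0,0,0,0,0,0,1]}}

```text
clock: 20.18
eef_pos: [0.5495, 0.25, 0.2718]
tool_rot: [-0.527, 0.467, 0.529, 0.474]
ft_force: [-0.2, -0.3, -5.2]
grip_width: 0.057
```

Run:
```python
from h import *
goal([.5527,.2496,.265],1.685);o=snap("w15")
z=o["eef_pos"][2]-.208+.060
ov("w15",[(o["eef_pos"][0],o["eef_pos"][1],.029,z),(o["eef_pos"][0],o["eef_pos"][1],.029,z-.06),(.494,.2424,.002,.04),(.4289,.2355,.002,.04),(.494,.2424,.0075,.016),(.5527,.2496,.002,.04),(.5527,.2496,.0075,.016)],(180,0,340,330),2.3,"w15o")
```

```text
t 20.1833 pos [0.5495 0.25   0.2718] F [-0.2 -0.3 -5.2] w 0.057 | shift [ 0.0068 -0.0031 -0.0008] rv [0.001 0.008 0.006]
```

View pics/w15o.png

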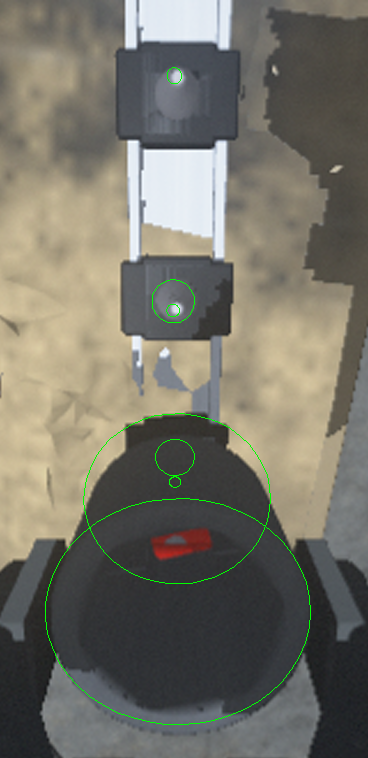

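```bash
cat >> h.py <<'E'
def ovt(name,items,crop,f,out):
    """items in tool frame: (y,z offset, r, depth x, pitch about tool z)"""
    o=np.load(f"{name}.npy",allow_pickle=True).item()
    Rc=R.from_quat(o["tool_rot"]).as_matrix()
    big=cv2.resize(cv2.imread(f"pics/{name}raw.png"),None,fx=f,fy=f,interpolation=cv2.INTER_CUBIC)
    a=np.linspace(0,2*np.pi,48)
    for y,z,r,x in items:
        T=np.c_[np.full(48,x),y+r*np.cos(a),z+r*np.sin(a)]
        q=proj("wrist",T@Rc.T+o["eef_pos"],o)
        cv2.polylines(big,[((q+.5)*f-.5).round().astype(int)],True,(0,255,0),1)
    x0,y0,x1,y1=[int(c*f) for c in crop]; cv2.imwrite(f"pics/{out}.png",big[y0:y1,x0:x1])
E
python3 - <<'E'
from h import *
for n in ("w12","w13","w15"):
    ovt(n,[(0,0,.029,.148),(0,0,.029,.208)],(190,170,330,330),2,n+"t")
a=[cv2.imread(f"pics/{n}t.png") for n in ("w12","w13","w15")]
cv2.imwrite("pics/t.png",np.hstack(a))
E
```

```text
(no output)
```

View pics/t.png

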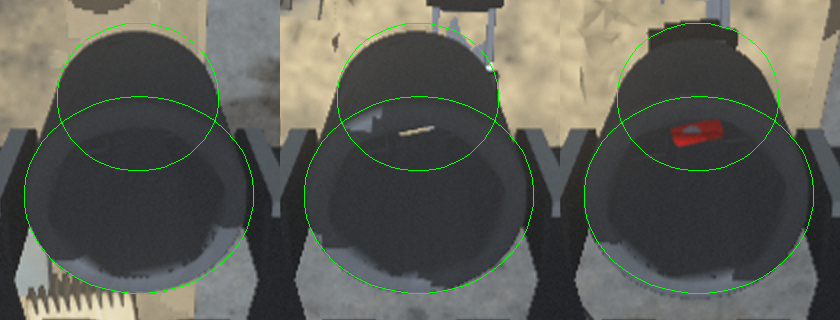

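Run:
```python
from h import *
def sock(name,offs,out,R0=.029,H=.06,top=.148,crop=(180,170,330,330),f=3,piv=.16):
    o=np.load(f"{name}.npy",allow_pickle=True).item()
    Rc=R.from_quat(o["tool_rot"]).as_matrix(); a=np.linspace(0,2*np.pi,60); ims=[]
    for y0,t in offs:
        big=cv2.resize(cv2.imread(f"pics/{name}raw.png"),None,fx=f,fy=f,interpolation=cv2.INTER_CUBIC)
        big=np.clip(big*1.6,0,255).astype(np.uint8)
        Rt=R.from_rotvec([0,0,t]).as_matrix()
        for x in (top,top+H):
            T=np.c_[np.full(60,x-piv),R0*np.cos(a),R0*np.sin(a)]@Rt.T+[piv,y0,0]
            q=proj("wrist",T@Rc.T+o["eef_pos"],o)
            cv2.polylines(big,[((q+.5)*f-.5).round().astype(int)],True,(0,255,0),1)
        x0,y0_,x1,y1=[int(c*f) for c in crop]; ims.append(big[y0_:y1,x0:x1])
    cv2.imwrite(f"pics/{out}.png",np.hstack(ims)[:, :])
sock("w15",[(-.002,-.06),(-.001,-.1)],"t2",f=2.6)
```

```text
(no output)
```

View pics/t2.png

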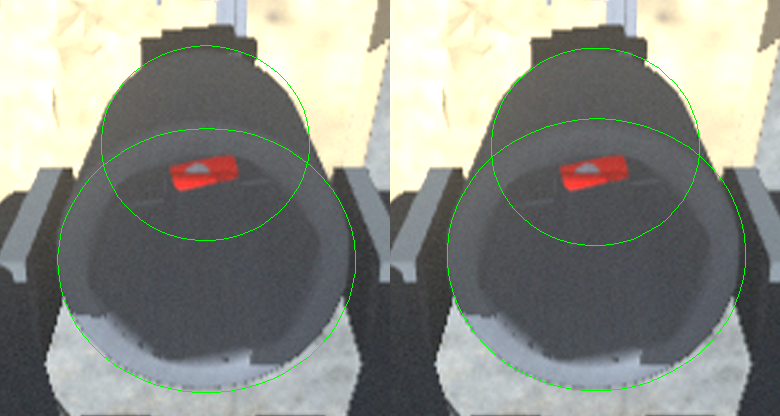

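Run:
```python
from h import *
o=np.load("w15.npy",allow_pickle=True).item();Rc=R.from_quat(o["tool_rot"]).as_matrix()
for y0,t in ((0,0),(-.002,-.06),(-.001,-.1),(-.002,-.1),(-.003,-.03),(-.004,-.03),(-.004,-.06)):
    Rt=R.from_rotvec([0,0,t]).as_matrix(); r=[]
    for x in (.148+.033,.208):
        T=np.array([[x-.16,s*.0095,0] for s in (1,-1)])@Rt.T+[.16,y0,0]
        r+=list(proj("wrist",T@Rc.T+o["eef_pos"],o)[:,1].round(1))
    print(y0,t,"upper hole rows",r[:2],"lower",r[2:],"visible",max(r[0],r[2]),min(r[1],r[3]))
```

```text
0 0 upper hole rows [np.float64(224.4), np.float64(251.6)] lower [np.float64(207.5), np.float64(231.7)] visible 224.4 231.7
-0.002 -0.06 upper hole rows [np.float64(228.9), np.float64(256.6)] lower [np.float64(213.6), np.float64(238.1)] visible 228.9 238.1
-0.001 -0.1 upper hole rows [np.float64(228.4), np.float64(256.7)] lower [np.float64(214.7), np.float64(239.5)] visible 228.4 239.5
-0.002 -0.1 upper hole rows [np.float64(229.9), np.float64(258.1)] lower [np.float64(216.0), np.float64(240.7)] visible 229.9 240.7
-0.003 -0.03 upper hole rows [np.float64(229.6), np.float64(256.9)] lower [np.float64(213.2), np.float64(237.3)] visible 229.6 237.3
-0.004 -0.03 upper hole rows [np.float64(231.0), np.float64(258.2)] lower [np.float64(214.5), np.float64(238.5)] visible 231.0 238.5
-0.004 -0.06 upper hole rows [np.float64(231.8), np.float64(259.3)] lower [np.float64(216.2), np.float64(240.5)] visible 231.8 240.5
```

```bash
cat >> h.py <<'E'
def goal2(p,yaw,tilt,obs=None):
    o=obs or bot.get_obs(); Rc=R.from_quat(o["tool_rot"]).as_matrix()
    z=np.array([np.cos(yaw),np.sin(yaw),0]);x=np.array([0,0,-1.]);y=np.cross(z,x)
    Rg=np.c_[x,y,z]@R.from_rotvec([0,0,tilt]).as_matrix()
    print("t",round(o["clock"],2),"pos",o["eef_pos"].round(4),"F",o["ft_force"].round(1),"w",round(o["grip_width"],4),"| shift",(Rc.T@(np.array(p)-o["eef_pos"])).round(4),"rv",R.from_matrix(Rc.T@Rg).as_rotvec().round(3))
E
python3 - <<'E'
from h import *
goal2([.5666,.2512,.268],1.685,.1)
E
```

```text
t 20.23 pos [0.5496 0.25   0.2717] F [-0.3 -0.8 -4.9] w 0.0569 | shift [ 0.0038 -0.017  -0.0008] rv [0.001 0.008 0.106]
```

Request:
{"fn": "arm_command", "kwargs": {"moves": [0,-0.008,0,0,0.004,0.05,1,0,-0.006,0,0,0.004,0.05,1,0.004,-0.003,0,0,0,0.006,1,0,0,0,0,0,0,1,0,0,0,0,0,0,1]}}

```text
clock: 20.65
eef_pos: [0.5654, 0.2513, 0.2572]
tool_rot: [-0.501, 0.501, 0.553, 0.439]
ft_force: [0.0, 0.3, -4.3]
grip_width: 0.0568
```

Run:
```python
from h import *
goal2([.5666,.2512,.268],1.685,.1)
snap("w16")
```

```text
t 20.65 pos [0.5654 0.2513 0.2572] F [ 0.   0.3 -4.3] w 0.0568 | shift [-0.0109  0.     -0.0003] rv [ 0.001 -0.004 -0.014]
```

View pics/w16.png

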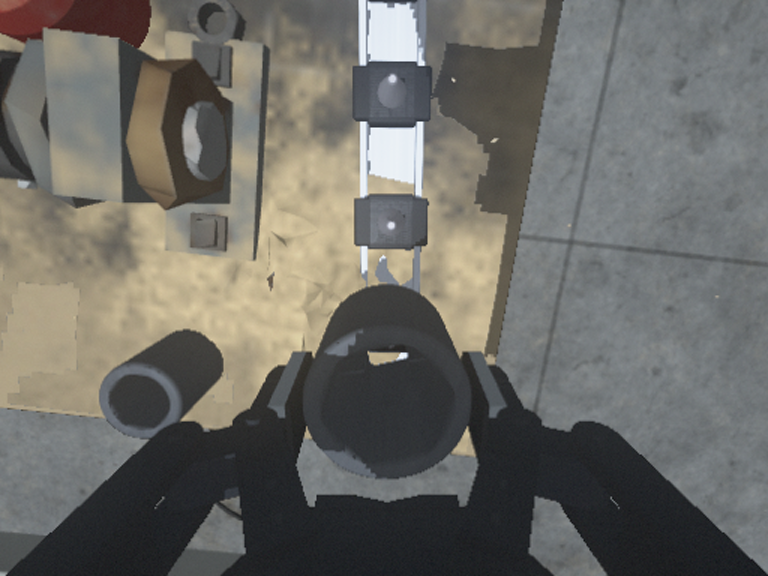

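```bash
cat >> h.py <<'E'
def sock(name,offs,out,R0=.029,H=.06,top=.148,crop=(180,170,330,330),f=2.6,piv=.16,deep=.033):
    o=np.load(f"{name}.npy",allow_pickle=True).item()
    Rc=R.from_quat(o["tool_rot"]).as_matrix(); a=np.linspace(0,2*np.pi,60); ims=[]
    for y0,t in offs:
        big=cv2.resize(cv2.imread(f"pics/{name}raw.png"),None,fx=f,fy=f,interpolation=cv2.INTER_CUBIC)
        big=np.clip(big*1.6,0,255).astype(np.uint8)
        Rt=R.from_rotvec([0,0,t]).as_matrix()
        for x,r in ((top,R0),(top+H,R0),(top+H,.0095)):
            T=np.c_[np.full(60,x-piv),r*np.cos(a),r*np.sin(a)]@Rt.T+[piv,y0,0]
            q=proj("wrist",T@Rc.T+o["eef_pos"],o)
            cv2.polylines(big,[((q+.5)*f-.5).round().astype(int)],True,(0,255,0),1)
        for p in ([.5527,.2496],[.494,.2424],[.4289,.2355],[.3691,.2286]):
            for r,z in ((.002,.04),(.0075,.016)):
                q=proj("wrist",np.c_[p[0]+r*np.cos(a),p[1]+r*np.sin(a),np.full(60,z)],o)
                cv2.polylines(big,[((q+.5)*f-.5).round().astype(int)],True,(0,0,255),1)
        x0,y0_,x1,y1=[int(c*f) for c in crop]; ims.append(big[y0_:y1,x0:x1])
    cv2.imwrite(f"pics/{out}.png",np.hstack(ims))
E
python3 - <<'E'
from h import *
sock("w16",[(-.002,-.1),(-.003,-.06)],"t3",crop=(180,120,330,330))
E
```

```text
(no output)
```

View pics/t3.png

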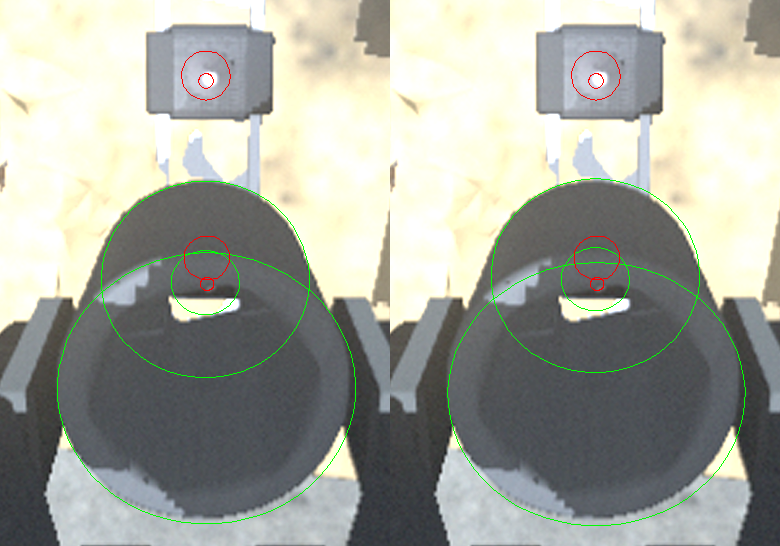

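Request:
{"fn": "arm_command", "kwargs": {"moves": [0.008,-0.001,0,0,0,-0.012,1,0.008,-0.001,0,0,0,0,1]}}

```text
clock: 20.87
eef_pos: [0.5654, 0.2513, 0.241]
tool_rot: [-0.505, 0.497, 0.55, 0.443]
ft_force: [-0.6, -0.0, -5.3]
grip_width: 0.0567
```

Run:
```python
from h import *
goal2([.5666,.2512,.2236],1.685,.1)
```

```text
t 20.87 pos [0.5654 0.2513 0.241 ] F [-0.6 -0.  -5.3] w 0.0567 | shift [ 0.0172 -0.0029 -0.0002] rv [ 0.001 -0.003  0.001]
```

Request:
{"fn": "arm_command", "kwargs": {"moves": [0.006,-0.001,0,0,0,0,1]}}

```text
clock: 20.95
eef_pos: [0.5653, 0.2513, 0.2342]
tool_rot: [-0.505, 0.497, 0.55, 0.443]
ft_force: [0.0, 0.4, -4.1]
grip_width: 0.0568
```

Request:
{"fn": "arm_command", "kwargs": {"moves": [0.004,-0.0005,0,0,0,0,1]}}

```text
clock: 21.03
eef_pos: [0.565, 0.2511, 0.2292]
tool_rot: [-0.505, 0.497, 0.55, 0.442]
ft_force: [-0.1, 0.3, -4.6]
grip_width: 0.057
```

No contact now below the previous jam height. I'll go further.

Request:
{"fn": "arm_command", "kwargs": {"moves": [0.003,-0.0003,0,0,0,0,1]}}

```text
clock: 21.12
eef_pos: [0.5649, 0.2513, 0.2257]
tool_rot: [-0.505, 0.497, 0.55, 0.443]
ft_force: [1.3, 2.2, -3.3]
grip_width: 0.0569
```

Request:
{"fn": "arm_command", "kwargs": {"moves": [0.002,0,0,0,0,0,1]}}

```text
clock: 21.2
eef_pos: [0.5649, 0.2515, 0.2237]
tool_rot: [-0.505, 0.496, 0.55, 0.443]
ft_force: [1.2, 0.7, -3.9]
grip_width: 0.0568
```

Request:
{"fn": "arm_command", "kwargs": {"moves": [0.002,0,0,0,0,0,1]}}

```text
clock: 21.28
eef_pos: [0.565, 0.2517, 0.2219]
tool_rot: [-0.505, 0.496, 0.55, 0.443]
ft_force: [-0.2, 1.1, -3.5]
grip_width: 0.0567
```

Request:
{"fn": "arm_command", "kwargs": {"moves": [0.002,0,0,0,0,0,1]}}

```text
clock: 21.37
eef_pos: [0.5651, 0.2517, 0.2215]
tool_rot: [-0.505, 0.495, 0.55, 0.444]
ft_force: [-2.5, -2.8, 12.7]
grip_width: 0.057
```

Request:
{"fn": "arm_command", "kwargs": {"moves": [0,0,0,0,0,0,-0.7,0,0,0,0,0,0,-0.7,0,0,0,0,0,0,-0.7,0,0,0,0,0,0,-0.7,0,0,0,0,0,0,-0.7]}}

```text
clock: 21.78
eef_pos: [0.5661, 0.252, 0.2256]
tool_rot: [-0.507, 0.493, 0.549, 0.446]
ft_force: [-0.0, -0.3, 0.3]
grip_width: 0.0725
```

Request:
{"fn": "arm_command", "kwargs": {"moves": [-0.01,0.001,0,0,0,0,-0.7,-0.02,0.002,0,0,0,0,-0.7,-0.03,0.003,0,0,0,-0.05,-1,-0.03,0,0,0,0,-0.05,-1,-0.03,0,0,0,0,0,-1,-0.02,0,0,0,0,0,-1,0,0,0,0,0,0,-1,0,0,0,0,0,0,-1]}}

```text
clock: 22.45
eef_pos: [0.5653, 0.2517, 0.3753]
tool_rot: [0.531, -0.467, -0.525, -0.474]
ft_force: [0.6, -0.5, -0.3]
grip_width: 0.0854
```

Run:
```python
from h import *
goal([.593,.131,.34],0);o=snap("w17")
ov("w17",[(.5527,.2496,.029,.076),(.5527,.2496,.002,.04),(.3691,.2286,.016,.07),(.494,.2424,.002,.04)],(150,0,350,330),1.8,"w17o")
```

```text
t 22.45 pos [0.5653 0.2517 0.3753] F [ 0.6 -0.5 -0.3] w 0.0854 | shift [ 0.0356 -0.0131 -0.123 ] rv [1.687 0.011 0.011]
```

View pics/w17o.png

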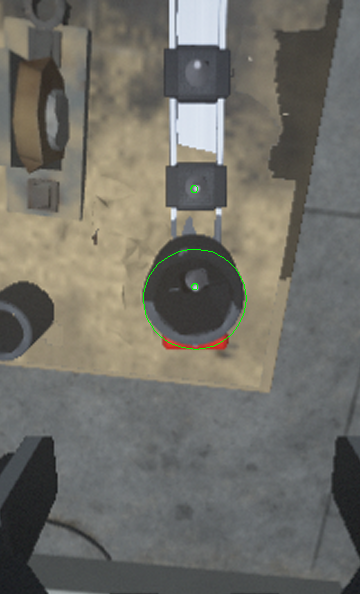

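Request:
{"fn": "arm_command", "kwargs": {"moves": [0,-0.002,-0.02,0.005,0.005,0.005,-1,0,-0.002,-0.025,0.005,0.005,0.005,-1,0,-0.003,-0.025,0,0,0,-1,0.01,-0.003,-0.025,0,0,0,-1,0.03,-0.003,-0.025,0,0,0,-1,0.03,0,0,0,0,0,-1,0.02,0,0,0,0,0,-1,0,0,0,0,0,0,-1,0,0,0,0,0,0,-1]}}

```text
clock: 23.25
eef_pos: [0.5892, 0.1273, 0.2721]
tool_rot: [0.526, -0.479, -0.526, -0.466]
ft_force: [-0.1, 0.6, 0.3]
grip_width: 0.0854
```

Run:
```python
from h import *
goal([.593,.131,.198],1.685);o=snap("w18")
ov("w18",[(.593,.131,.0205,.055)],(150,0,350,330),1.8,"w18o")
```

```text
t 23.25 pos [0.5892 0.1273 0.2721] F [-0.1  0.6  0.3] w 0.0854 | shift [ 0.074  -0.0052  0.0042] rv [-0.007 -0.013 -0.013]
```

View pics/w18o.png

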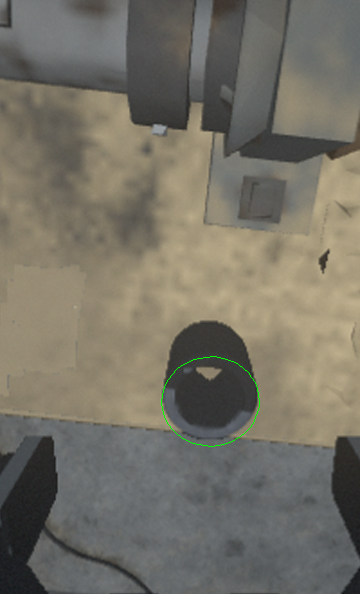

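Request:
{"fn": "arm_command", "kwargs": {"moves": [0.012,-0.002,0.003,-0.007,-0.013,-0.013,-1,0.012,-0.001,0.002,0,0,0,-1,0.012,0,0,0,0,0,-1,0.012,0,0,0,0,0,-1,0,0,0,0,0,0,-1,0,0,0,0,0,0,-1]}}

```text
clock: 23.8
eef_pos: [0.5935, 0.1364, 0.2276]
tool_rot: [0.53, -0.467, -0.527, -0.472]
ft_force: [-0.1, -0.6, 0.5]
grip_width: 0.0852
```

Run:
```python
from h import *
goal([.592,.131,.198],1.685);o=snap("w19")
ov("w19",[(.592,.131,.0205,.055),(.592,.131,.0205,0)],(150,100,350,330),2.5,"w19o")
```

```text
t 23.8 pos [0.5935 0.1364 0.2276] F [-0.1 -0.6  0.5] w 0.0852 | shift [ 0.0296  0.0023 -0.0052] rv [0.004 0.001 0.007]
```

View pics/w19o.png

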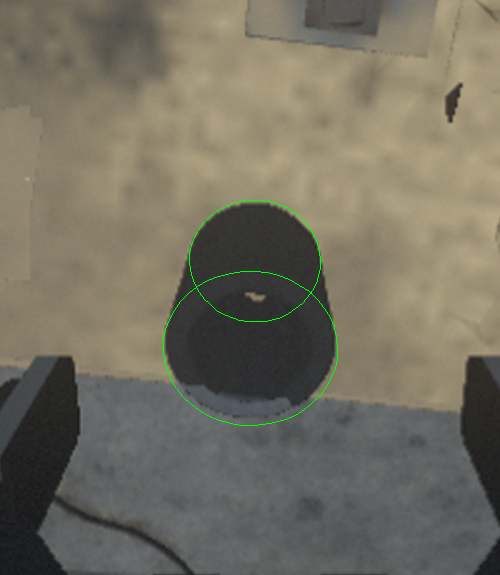

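Request:
{"fn": "arm_command", "kwargs": {"moves": [0.011,0.002,-0.004,0.004,0,0.006,-1,0.011,0.001,-0.002,0,0,0,-1,0.008,0,0,0,0,0,-1,0,0,0,0,0,0,-1,0,0,0,0,0,0,-1]}}

```text
clock: 24.27
eef_pos: [0.5921, 0.13, 0.1976]
tool_rot: [0.529, -0.469, -0.527, -0.472]
ft_force: [0.2, -0.3, -0.7]
grip_width: 0.0852
```

Run:
```python
from h import *
goal([.5917,.131,.198],1.685)
```

```text
t 24.2667 pos [0.5921 0.13   0.1976] F [ 0.2 -0.3 -0.7] w 0.0852 | shift [-0.0004  0.0003  0.001 ] rv [0.    0.001 0.005]
```

Request:
{"fn": "arm_command", "kwargs": {"moves": [0,0,0.001,0,0,0,1,0,0,0,0,0,0,1,0,0,0,0,0,0,1,0,0,0,0,0,0,1,0,0,0,0,0,0,1,0,0,0,0,0,0,1,0,0,0,0,0,0,1,0,0,0,0,0,0,1]}}

```text
clock: 24.93
eef_pos: [0.5921, 0.1312, 0.198]
tool_rot: [0.529, -0.469, -0.527, -0.472]
ft_force: [0.1, 0.5, -1.0]
grip_width: 0.0398
```

Request:
{"fn": "arm_command", "kwargs": {"moves": [-0.005,0,0,0,0,0,1,-0.015,0,0,0,0,0,1,-0.025,0,0,0,0,0,1,-0.03,0,0,0,0,0,1,-0.03,0,0,0,0,0,1,-0.015,0,0,0,0,0,1,0,0,0,0,0,0,1,0,0,0,0,0,0,1]}}

```text
clock: 25.6
eef_pos: [0.5891, 0.1303, 0.319]
tool_rot: [-0.526, 0.473, 0.53, 0.469]
ft_force: [-0.9, 0.0, -2.8]
grip_width: 0.0395
```

Run:
```python
from h import *
goal([.4289,.2355,.32],1.685);o=snap("w20")
```

```text
t 25.6 pos [0.5891 0.1303 0.319 ] F [-0.9  0.  -2.8] w 0.0395 | shift [1.000e-04 1.471e-01 1.228e-01] rv [ 0.    -0.    -0.008]
```

View pics/w20.png

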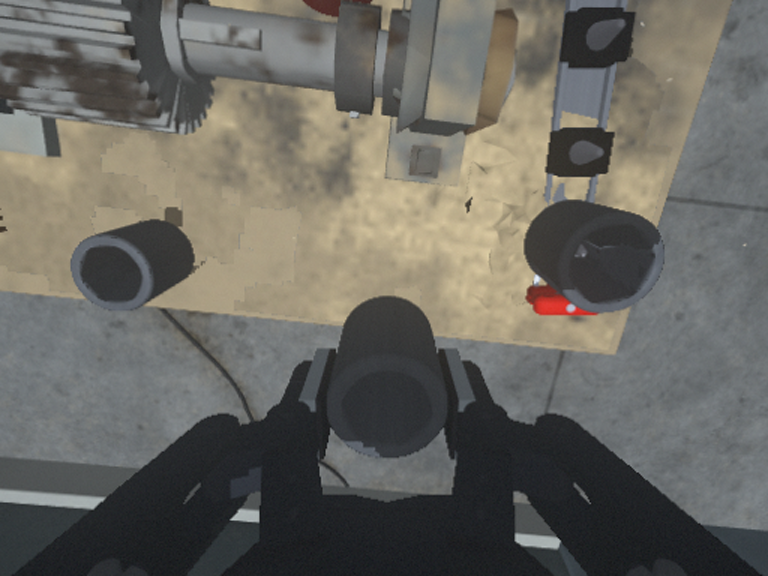

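Request:
{"fn": "arm_command", "kwargs": {"moves": [-0.02,0.005,0.025,0,0,0,1,-0.01,0.01,0.025,0,0,0,1,0,0.02,0.025,0,0,0,1,0,0.025,0.025,0,0,0,1,0,0.03,0.015,0,0,0,1,0,0.03,0.005,0,0,0,1,0,0.02,0,0,0,0,1,0,0,0,0,0,0,1,0,0,0,0,0,0,1]}}

```text
clock: 26.4
eef_pos: [0.4271, 0.2356, 0.3335]
tool_rot: [-0.521, 0.483, 0.533, 0.46]
ft_force: [0.6, -0.0, -2.9]
grip_width: 0.0396
```

Run:
```python
from h import *
goal([.4289,.2355,.25],1.685);o=snap("w21")
sock("w21",[(0,0),(-.001,-.04)],"t4",R0=.0205,H=.055,top=.143,crop=(180,60,330,330),f=2.2)
```

```text
t 26.4 pos [0.4271 0.2356 0.3335] F [ 0.6 -0.  -2.9] w 0.0396 | shift [ 0.0833 -0.0047  0.0004] rv [-0.003 -0.008 -0.035]
```

View pics/t4.png

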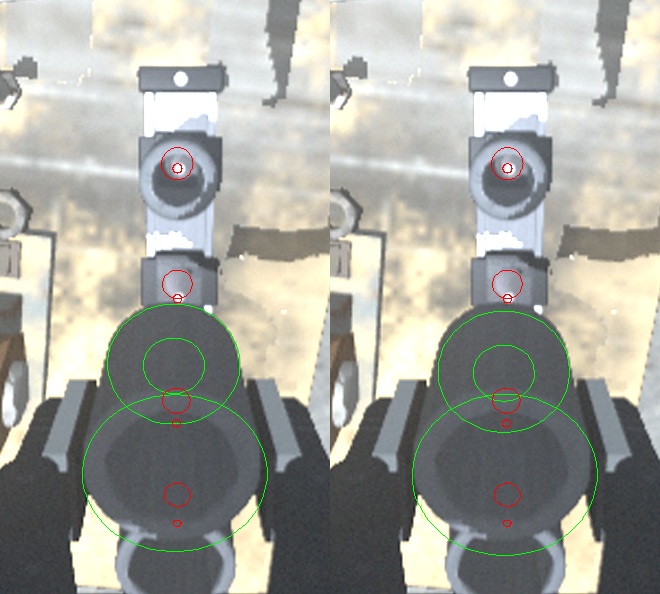

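Request:
{"fn": "arm_command", "kwargs": {"moves": [0.015,-0.002,0,-0.003,-0.008,-0.018,1,0.02,-0.001,0,0,0,-0.017,1,0.02,0,0,0,0,0,1,0.015,0,0,0,0,0,1,0,0,0,0,0,0,1,0,0,0,0,0,0,1]}}

```text
clock: 26.95
eef_pos: [0.435, 0.2346, 0.258]
tool_rot: [0.527, -0.472, -0.526, -0.473]
ft_force: [-0.7, -0.2, -2.9]
grip_width: 0.0396
```

Run:
```python
from h import *
goal([.4289,.2355,.214],1.685);o=snap("w22")
sock("w22",[(0,0),(0.002,-.05)],"t5",R0=.0205,H=.055,top=.143,crop=(180,60,330,330),f=2.2)
```

```text
t 26.95 pos [0.435  0.2346 0.258 ] F [-0.7 -0.2 -2.9] w 0.0396 | shift [0.044  0.0061 0.0015] rv [-0.006 -0.001  0.002]
```

View pics/t5.png

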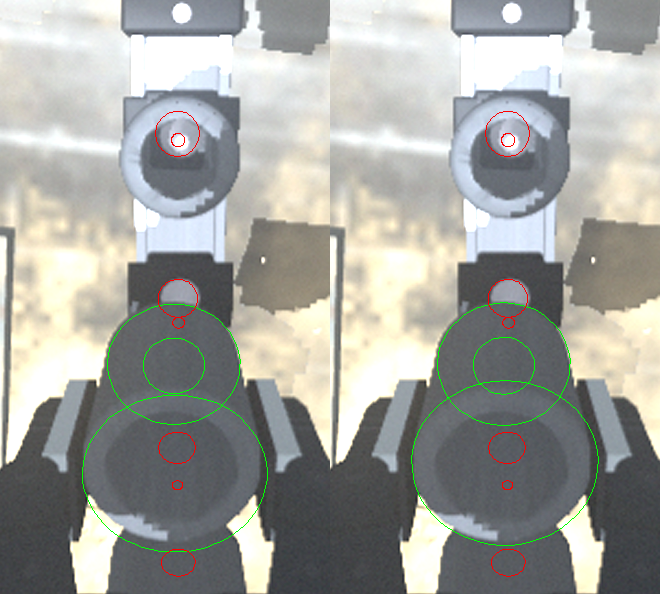

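Request:
{"fn": "arm_command", "kwargs": {"moves": [0.003,0.006,0.001,-0.005,0,0.002,1,0.006,0.003,0,0,0,0,1,0,0,0,0,0,0,1,0,0,0,0,0,0,1]}}

```text
clock: 27.33
eef_pos: [0.4271, 0.2349, 0.2505]
tool_rot: [0.528, -0.47, -0.527, -0.472]
ft_force: [0.2, 1.1, -2.9]
grip_width: 0.0399
```

Run:
```python
from h import *
goal([.427,.2355,.214],1.685)
```

```text
t 27.3333 pos [0.4271 0.2349 0.2505] F [ 0.2  1.1 -2.9] w 0.0399 | shift [0.0365 0.0002 0.0006] rv [-0.002  0.001  0.004]
```

Request:
{"fn": "arm_command", "kwargs": {"moves": [0.008,0,0,0,0,0,1,0.007,0,0,0,0,0.003,1]}}

```text
clock: 27.5
eef_pos: [0.428, 0.2356, 0.237]
tool_rot: [0.528, -0.469, -0.527, -0.473]
ft_force: [-0.3, -0.1, -3.1]
grip_width: 0.04
```

Request:
{"fn": "arm_command", "kwargs": {"moves": [0.005,0,0,0,0,0,1]}}

```text
clock: 27.58
eef_pos: [0.4281, 0.2356, 0.2315]
tool_rot: [0.528, -0.469, -0.527, -0.473]
ft_force: [0.3, -0.7, -4.1]
grip_width: 0.0399
```

Request:
{"fn": "arm_command", "kwargs": {"moves": [0.004,0,0,0,0,0,1]}}

```text
clock: 27.67
eef_pos: [0.428, 0.2356, 0.2268]
tool_rot: [0.528, -0.469, -0.527, -0.473]
ft_force: [0.2, 0.5, -3.5]
grip_width: 0.0399
```

Request:
{"fn": "arm_command", "kwargs": {"moves": [0.004,0,0,0,0,0,1]}}

```text
clock: 27.75
eef_pos: [0.4279, 0.2357, 0.2221]
tool_rot: [0.528, -0.469, -0.527, -0.473]
ft_force: [-0.4, 0.4, -2.4]
grip_width: 0.04
```

Request:
{"fn": "arm_command", "kwargs": {"moves": [0.003,0,0,0,0,0,1]}}

```text
clock: 27.83
eef_pos: [0.4278, 0.2356, 0.2184]
tool_rot: [0.528, -0.469, -0.527, -0.473]
ft_force: [0.1, -0.1, -3.3]
grip_width: 0.0395
```

Request:
{"fn": "arm_command", "kwargs": {"moves": [0.003,0,0,0,0,0,1]}}

```text
clock: 27.92
eef_pos: [0.4278, 0.2356, 0.2148]
tool_rot: [0.528, -0.469, -0.527, -0.473]
ft_force: [-0.3, -0.2, -3.0]
grip_width: 0.0399
```

Request:
{"fn": "arm_command", "kwargs": {"moves": [0.002,0,0,0,0,0,1]}}

```text
clock: 28.0
eef_pos: [0.4278, 0.2356, 0.2138]
tool_rot: [0.528, -0.469, -0.527, -0.473]
ft_force: [-8.3, -4.0, 29.2]
grip_width: 0.0398
```

Request:
{"fn": "arm_command", "kwargs": {"moves": [0.002,0,0,0,0,0,1]}}

```text
clock: 28.08
eef_pos: [0.4278, 0.2356, 0.2138]
tool_rot: [0.528, -0.469, -0.527, -0.473]
ft_force: [-8.5, -3.5, 24.1]
grip_width: 0.04
```

Request:
{"fn": "arm_command", "kwargs": {"moves": [0,0,0,0,0,0,-0.4,0,0,0,0,0,0,-0.4,0,0,0,0,0,0,-0.4,0,0,0,0,0,0,-0.4,0,0,0,0,0,0,-0.4,-0.01,0,0,0,0,0,-0.4,-0.02,0,0,0,0,0,-0.4,-0.03,0,0,0,0,0,-0.4,-0.03,0,0,0,0,0,-1,-0.035,0,0,0,0,0,-1,-0.03,0,0,0,0,0,-1,0,0,0,0,0,0,-1,0,0,0,0,0,0,-1]}}

```text
clock: 29.17
eef_pos: [0.4266, 0.2348, 0.3804]
tool_rot: [0.528, -0.468, -0.527, -0.474]
ft_force: [0.1, 0.2, -1.0]
grip_width: 0.0856
```

Run:
```python
from h import *
o=snap("w23");goal([.596,-.0335,.36],0)
ov("w23",[(.5527,.2496,.029,.076),(.494,.2424,.002,.04),(.494,.2424,.0075,.016),(.4279,.2355,.0205,.071),(.3691,.2286,.016,.07)],(190,90,320,335),2.4,"w23o")
```

```text
t 29.2167 pos [0.4269 0.235  0.3806] F [ 0.1  0.  -0.1] w 0.0854 | shift [ 0.0207 -0.1376 -0.2859] rv [1.684 0.01  0.003]
```

View pics/w23o.png

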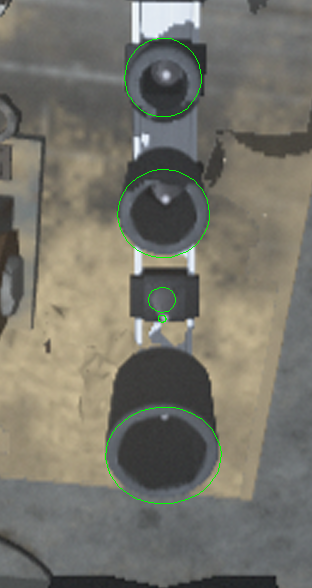

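Request:
{"fn": "arm_command", "kwargs": {"moves": [-0.002,0,0,0.12,0,0,-1,-0.001,0,0,0.12,0,0,-1,0,0,0,0.12,0,0,-1,0,0,0,0.12,0,0,-1,0,0,0,0.12,0,0,-1,0,0,0,0.12,0,0,-1,0,0,0,0.12,0,0,-1,0,0,0,0.12,0,0,-1,0,0,0,0.12,0,0,-1,0,0,0,0.12,0,0,-1,0,0,0,0.12,0,0,-1,0,0,0,0.12,0,0,-1,0,0,0,0.12,0,0,-1,0,0,0,0.06,0,0,-1,0,0,0,0,0,0,-1]}}

```text
clock: 30.47
eef_pos: [0.4212, 0.2318, 0.3639]
tool_rot: [-0.003, 0.716, -0.007, 0.698]
ft_force: [-0.4, 0.8, 0.1]
grip_width: 0.0852
```

Request:
{"fn": "arm_command", "kwargs": {"moves": [0,-0.02,0.012,0,0,0,-1,0,-0.03,0.019,0,0,0,-1,0,-0.03,0.019,0,0,0,-1,0,-0.03,0.019,0,0,0,-1,0,-0.03,0.019,0,0,0,-1,0,-0.03,0.019,0,0,0,-1,0,-0.03,0.019,0,0,0,-1,0,-0.03,0.019,0,0,0,-1,0,-0.02,0.012,0,0,0,-1,0,0,0,0,0,0,-1,0,0,0,0,0,0,-1]}}

```text
clock: 31.38
eef_pos: [0.5833, -0.0287, 0.3487]
tool_rot: [-0.013, 0.724, 0.002, 0.69]
ft_force: [0.2, 0.5, -0.2]
grip_width: 0.0855
```

Run:
```python
from h import *
o=snap("w24");goal([.596,-.0345,.26],0)
ov("w24",[(.596,-.0335,.0245,.057),(.596,-.0335,.0245,.0)],(150,60,350,330),2,"w24o")
```

```text
t 31.4333 pos [ 0.583  -0.0285  0.3485] F [ 0.8 -0.1 -0.3] w 0.0852 | shift [ 0.0878 -0.0049  0.0171] rv [ 0.022 -0.049  0.017]
```

View pics/w24o.png

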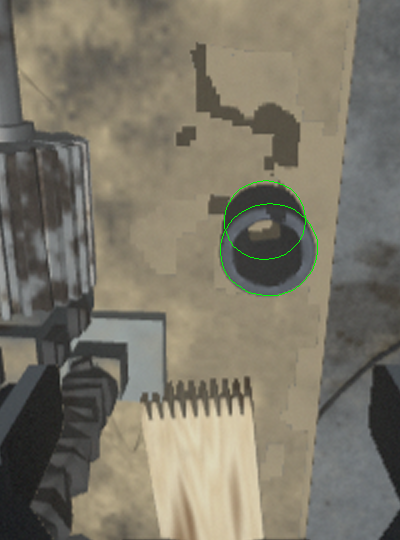

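Request:
{"fn": "arm_command", "kwargs": {"moves": [0.015,-0.002,0.006,0.011,-0.025,0.008,-1,0.02,-0.002,0.004,0.011,-0.024,0.008,-1,0.02,0,0,0,0,0,-1,0.015,0,0,0,0,0,-1,0,0,0,0,0,0,-1,0,0,0,0,0,0,-1]}}

```text
clock: 31.93
eef_pos: [0.5887, -0.0259, 0.2753]
tool_rot: [-0.004, 0.707, 0.005, 0.707]
ft_force: [-0.9, 1.1, 0.0]
grip_width: 0.0854
```

Run:
```python
from h import *
goal([.596,-.0345,.198],0);
```

```text
t 31.9333 pos [ 0.5887 -0.0259  0.2753] F [-0.9  1.1  0. ] w 0.0854 | shift [ 0.0773 -0.0089  0.0073] rv [ 0.012 -0.001 -0.002]
```

Request:
{"fn": "arm_command", "kwargs": {"moves": [0.01,-0.006,0.005,0.01,0,0,-1,0.01,-0.004,0.003,0.002,0,0,-1,0.01,0,0,0,0,0,-1,0,0,0,0,0,0,-1,0,0,0,0,0,0,-1]}}

```text
clock: 32.35
eef_pos: [0.5982, -0.0345, 0.2455]
tool_rot: [-0.0, 0.706, 0.002, 0.708]
ft_force: [0.6, 1.1, -0.1]
grip_width: 0.0854
```

Run:
```python
from h import *
snap("w25");goal([.596,-.0345,.198],0);
ov("w25",[(.596,-.0335,.0245,.057),(.596,-.0335,.0245,.0)],(150,60,350,330),2,"w25o")
```

```text
t 32.4 pos [ 0.5979 -0.0345  0.2453] F [-0.2  0.4 -0.3] w 0.0854 | shift [ 0.0473 -0.0001 -0.002 ] rv [ 0.003  0.002 -0.002]
```

View pics/w25o.png

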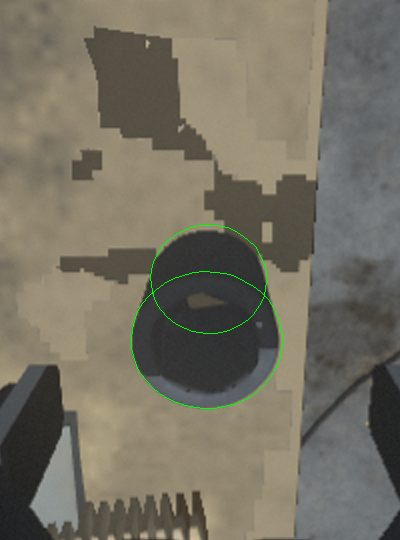

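Request:
{"fn": "arm_command", "kwargs": {"moves": [0.014,-0.002,-0.002,0.003,0.002,0,-1,0.014,-0.001,-0.001,0,0,0,-1,0.014,0,0,0,0,0,-1,0.006,0,0,0,0,0,-1,0,0,0,0,0,0,-1,0,0,0,0,0,0,-1]}}

```text
clock: 32.9
eef_pos: [0.5967, -0.038, 0.1993]
tool_rot: [0.001, 0.705, 0.001, 0.71]
ft_force: [0.2, 0.7, 0.6]
grip_width: 0.0856
```

Run:
```python
from h import *
goal([.596,-.036,.198],0);
```

```text
t 32.9 pos [ 0.5967 -0.038   0.1993] F [0.2 0.7 0.6] w 0.0856 | shift [ 0.0013  0.002  -0.0007] rv [-0.     0.007 -0.002]
```

Request:
{"fn": "arm_command", "kwargs": {"moves": [0.001,0.002,-0.001,0,0.006,0,-1,0,0,0,0,0,0,1,0,0,0,0,0,0,1,0,0,0,0,0,0,1,0,0,0,0,0,0,1,0,0,0,0,0,0,1,0,0,0,0,0,0,1,0,0,0,0,0,0,1]}}

```text
clock: 33.57
eef_pos: [0.5966, -0.0356, 0.2017]
tool_rot: [0.001, 0.705, 0.001, 0.709]
ft_force: [-0.6, -0.4, 0.2]
grip_width: 0.0478
```

Request:
{"fn": "arm_command", "kwargs": {"moves": [-0.005,0,0,0,0,0,1,-0.015,0,0,0,0,0,1,-0.025,0,0,0,0,0,1,-0.03,0,0,0,0,0,1,-0.03,0,0,0,0,0,1,-0.03,0,0,0,0,0,1,-0.015,0,0,0,0,0,1,0,0,0,0,0,0,1,0,0,0,0,0,0,1]}}

```text
clock: 34.32
eef_pos: [0.5933, -0.0359, 0.3515]
tool_rot: [0.001, 0.712, 0.001, 0.702]
ft_force: [-0.3, -0.0, -4.9]
grip_width: 0.0479
```

Run:
```python
from h import *
goal([.51,.23,.35],0);o=snap("w26")
sock("w26",[(0,0),(-.002,0)],"t6",R0=.0245,H=.057,top=.142,crop=(180,120,330,330),f=2.2)
```

```text
t 34.3167 pos [ 0.5933 -0.0359  0.3515] F [-0.3 -0.  -4.9] w 0.0479 | shift [ 0.0034  0.2659 -0.0833] rv [-0.    -0.014 -0.003]
```

View pics/t6.png

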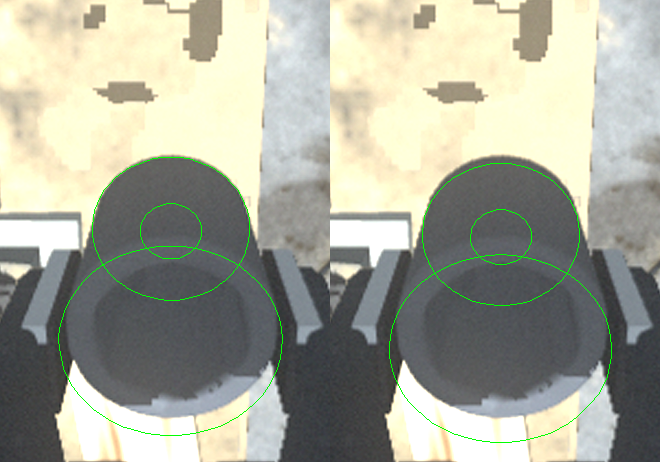

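Request:
{"fn": "arm_command", "kwargs": {"moves": [-0.03,0.005,0,0,-0.007,0,1,-0.01,0.025,-0.006,0,-0.007,0,1,0,0.03,-0.01,0,0,0,1,0,0.03,-0.01,0,0,0,1,0,0.03,-0.01,0,0,0,1,0,0.03,-0.01,0,0,0,1,0,0.03,-0.01,0,0,0,1,0,0.03,-0.01,0,0,0,1,0,0.03,-0.01,0,0,0,1,0,0.02,-0.008,0,0,0,1,0,0,0,0,0,0,1]}}

```text
clock: 35.28
eef_pos: [0.5032, 0.2316, 0.3678]
tool_rot: [0.001, 0.722, -0.005, 0.692]
ft_force: [0.5, -0.4, -3.7]
grip_width: 0.0479
```

Request:
{"fn": "arm_command", "kwargs": {"moves": [-0.002,0,0,-0.12,0,0,1,-0.002,0,0,-0.12,0,0,1,-0.001,0,0,-0.12,0,0,1,-0.001,0,0,-0.12,0,0,1,-0.001,0,0,-0.12,0,0,1,-0.001,0,0,-0.12,0,0,1,-0.001,0,0,-0.12,0,0,1,-0.001,0,0,-0.12,0,0,1,-0.001,0,0,-0.12,0,0,1,-0.001,0,0,-0.12,0,0,1,-0.001,0,0,-0.12,0,0,1,-0.001,0,0,-0.12,0,0,1,0,0,0,-0.12,0,0,1,0,0,0,-0.08,0,0,1,0,0,0,0,0,0,1,0,0,0,0,0,0,1]}}

```text
clock: 36.62
eef_pos: [0.4978, 0.2257, 0.3465]
tool_rot: [-0.513, 0.498, 0.548, 0.435]
ft_force: [0.2, -0.2, -4.2]
grip_width: 0.0479
```

Run:
```python
from h import *
goal([.4935,.2424,.28],1.685)
```

```text
t 36.6167 pos [0.4978 0.2257 0.3465] F [ 0.2 -0.2 -4.2] w 0.0479 | shift [ 0.066  -0.0045  0.0186] rv [ 0.015 -0.023 -0.099]
```

Request:
{"fn": "arm_command", "kwargs": {"moves": [0.015,-0.003,0.006,0.008,-0.012,-0.05,1,0.02,-0.003,0.007,0.007,-0.011,-0.049,1,0.02,0,0.006,0,0,0,1,0,0,0,0,0,0,1,0,0,0,0,0,0,1]}}

```text
clock: 37.03
eef_pos: [0.4986, 0.2429, 0.2857]
tool_rot: [0.525, -0.475, -0.524, -0.473]
ft_force: [0.1, 0.0, -3.7]
grip_width: 0.0477
```

Run:
```python
from h import *
goal([.4935,.2424,.26],1.685)
```

```text
t 37.0333 pos [0.4986 0.2429 0.2857] F [ 0.1  0.  -3.7] w 0.0477 | shift [0.0257 0.0051 0.0001] rv [-0.013 -0.002 -0.002]
```

Request:
{"fn": "arm_command", "kwargs": {"moves": [0.008,0.004,0,-0.012,-0.002,0,1,0.008,0.002,0,0,0,0,1,0.006,0,0,0,0,0,1,0,0,0,0,0,0,1,0,0,0,0,0,0,1]}}

```text
clock: 37.45
eef_pos: [0.4926, 0.2412, 0.2635]
tool_rot: [-0.527, 0.472, 0.527, 0.471]
ft_force: [-0.1, 0.0, -3.3]
grip_width: 0.048
```

Run:
```python
from h import *
goal([.4935,.2424,.2175],1.685); snap("w27")
sock("w27",[(0,0),(-.001,-.03)],"t7",R0=.0245,H=.057,top=.1445,crop=(180,60,330,330),f=2.2)
```

```text
t 37.45 pos [0.4926 0.2412 0.2635] F [-0.1  0.  -3.3] w 0.048 | shift [ 0.046  -0.0011  0.0011] rv [-0.003 -0.001 -0.002]
```

View pics/t7.png

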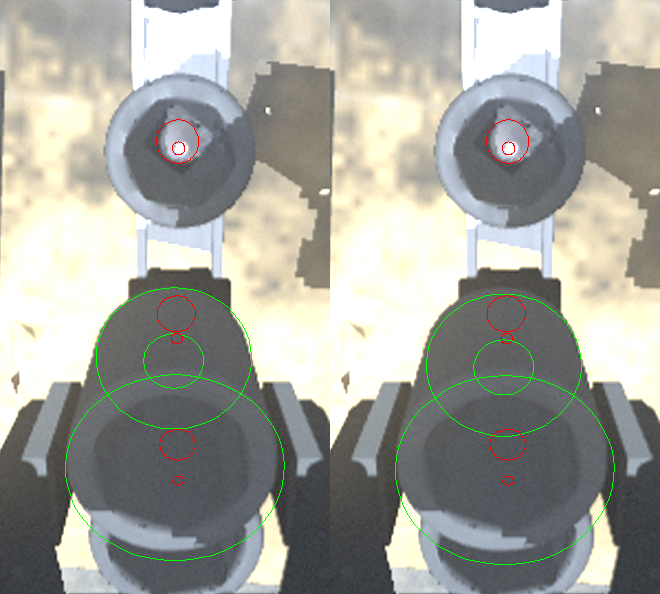

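Request:
{"fn": "arm_command", "kwargs": {"moves": [0.008,-0.001,0.001,-0.003,0,-0.002,1,0.008,0,0,0,0,0,1,0.008,0,0,0,0,0,1]}}

```text
clock: 37.75
eef_pos: [0.4953, 0.243, 0.2411]
tool_rot: [0.529, -0.468, -0.526, -0.473]
ft_force: [0.9, -0.1, -3.5]
grip_width: 0.048
```

Request:
{"fn": "arm_command", "kwargs": {"moves": [0.005,0,0,0,0,0,1]}}

```text
clock: 37.83
eef_pos: [0.4952, 0.2429, 0.2348]
tool_rot: [0.529, -0.469, -0.526, -0.473]
ft_force: [0.2, -0.5, -4.2]
grip_width: 0.0475
```

Request:
{"fn": "arm_command", "kwargs": {"moves": [0.005,0,0,0,0,0,1]}}

```text
clock: 37.92
eef_pos: [0.4952, 0.2429, 0.229]
tool_rot: [0.529, -0.469, -0.526, -0.473]
ft_force: [-0.1, -0.2, -3.3]
grip_width: 0.0476
```

Request:
{"fn": "arm_command", "kwargs": {"moves": [0.003,0.002,0,0,0,0,1]}}

```text
clock: 38.0
eef_pos: [0.4931, 0.2426, 0.2248]
tool_rot: [0.529, -0.469, -0.527, -0.472]
ft_force: [-0.3, -0.6, -4.0]
grip_width: 0.0476
```

Request:
{"fn": "arm_command", "kwargs": {"moves": [0.003,0,0,0,0,0,1]}}

```text
clock: 38.08
eef_pos: [0.4927, 0.2424, 0.2209]
tool_rot: [0.528, -0.47, -0.527, -0.472]
ft_force: [0.0, 0.5, -4.0]
grip_width: 0.0477
```

Request:
{"fn": "arm_command", "kwargs": {"moves": [0.002,0,0,0,0,0,1]}}

```text
clock: 38.17
eef_pos: [0.4924, 0.2424, 0.2183]
tool_rot: [0.528, -0.47, -0.527, -0.472]
ft_force: [1.0, 0.1, -4.1]
grip_width: 0.0481
```

Request:
{"fn": "arm_command", "kwargs": {"moves": [0.002,0,0,0,0,0,1]}}

```text
clock: 38.25
eef_pos: [0.4925, 0.2423, 0.2176]
tool_rot: [0.528, -0.47, -0.527, -0.472]
ft_force: [-6.7, -4.4, 22.7]
grip_width: 0.0478
```

Seated at the predicted height. I'll release and retreat upward to look.

Request:
{"fn": "arm_command", "kwargs": {"moves": [0,0,0,0,0,0,-0.55,0,0,0,0,0,0,-0.55,0,0,0,0,0,0,-0.55,0,0,0,0,0,0,-0.55,0,0,0,0,0,0,-0.55,-0.01,0,0,0,0,0,-0.55,-0.02,0,0,0,0,0,-0.55,-0.03,0,0,0,0,0,-0.55,-0.03,0,0,0,0,0,-0.55,-0.035,0.03,0,0,0,0,-1,-0.03,0.03,0,0,0,0,-1,0,0.03,0,0,0,0,-1,0,0,0,0,0,0,-1,0,0,0,0,0,0,-1]}}

```text
clock: 39.42
eef_pos: [0.4036, 0.232, 0.3828]
tool_rot: [0.529, -0.466, -0.525, -0.476]
ft_force: [-0.0, 0.7, 0.3]
grip_width: 0.0855
```

Run:
```python
from h import *
o=snap("w28");goal([.596,-.0335,.36],0)
ov("w28",[(.5527,.2496,.029,.076),(.4935,.2424,.0245,.073),(.4279,.2355,.0205,.071),(.3691,.2286,.016,.07)],(190,60,330,330),2.2,"w28o")
im=bot.camera("scene")[:,:,::-1];cv2.imwrite("pics/s28.png",cv2.resize(im[150:310,130:330],None,fx=3.6,fy=3.6,interpolation=cv2.INTER_CUBIC))
```

```text
t 39.4667 pos [0.4035 0.2319 0.3823] F [-0.4 -0.1  0.2] w 0.0854 | shift [ 0.0229 -0.1614 -0.2853] rv [1.683 0.014 0.005]
```

View pics/w28o.png

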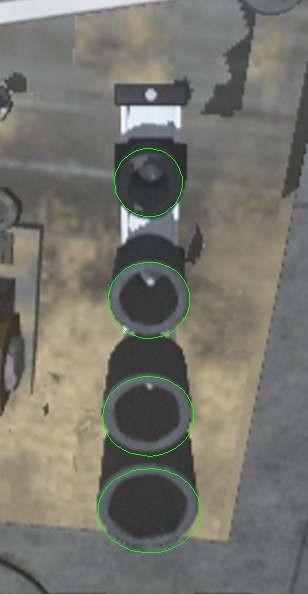

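View pics/s28.png

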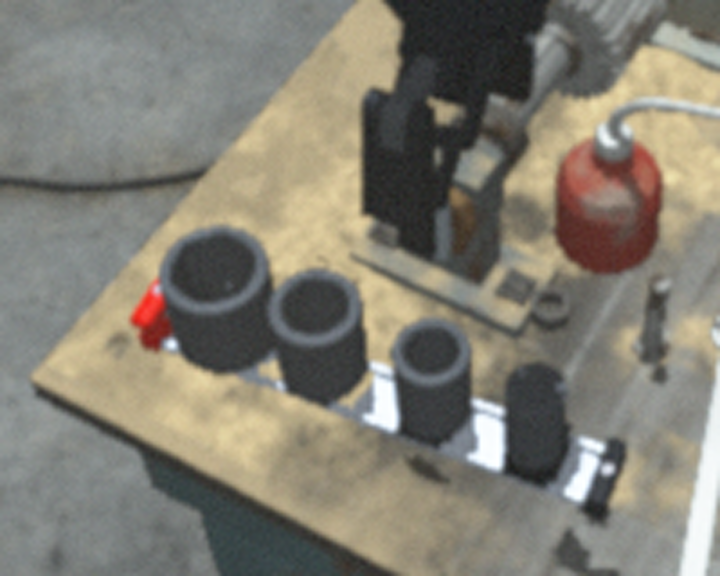

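Run:
```python
from h import *
print(bot.get_obs()["joint_vel"].round(3)); print(bot.job_done())
```

```text
[-0.008  0.036  0.007 -0.012 -0.003 -0.002]
the job is handed in; nothing more can be done
None
```

All four sockets are on the rail, mouth up, running largest to smallest (41, 33, 27, 19) from the red grip. The 19 mm socket was lifted out of the 41 mm one first. I handed the job in at about 39.5 s; it gives no verdict.

- **Jam on the 41 mm socket:** my first try at seating it stopped about 12 mm too high. The wrist force reached about 59 N, under the 120 N limit, and the socket tilted about 0.1 rad in the grip. I backed off, tilted the tool to cancel that and reseated it; it then went down freely and stopped on the rail.
- **Seating check:** the other three stopped within about 1 mm of their expected seated height. The 41 mm socket stopped about 2 mm lower than I had predicted, because its height in the tilted grip was only an estimate.
- **Last pictures:** in the wrist picture every rim matched its predicted seated position to about 1–2 mm. The scene camera showed all four sockets upright, the oil can standing and the open gripper well clear.
- **Disagreement:** the top camera read positions 3–6 mm off the wrist camera. I went by the wrist camera, corrected by up to 2 mm from close-up views, and by contact force.

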